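Turn the serving board feet-down against the board rest

ROBOT

A 7-joint arm with a two-finger parallel gripper is mounted at the origin on a cart in front of the work surface, level with it; the furniture and walls round the work are solid. World frame = base frame: x ahead of the robot, y to its left, z up, the work surface at z = 0. Lengths are in mm, angles in rad, forces in N, time in s.
With the tool pointing down it reaches from about 425 to 825 mm from the base axis. Payload 3.6 kg.
Tool frame: the origin (TCP) lies at the very end of the fingers, on their centre line; the grasp point (between the pads) lies 19 mm behind it; x points along the fingers, z is the direction in which the jaws open and shut, and the axes are right-handed (so a half turn about x gives the same grasp; the last joint's range is limited). The gripper opens to 85 mm and grips with 20 to 120 N. Pads are 22 mm wide; open, the fingers measure 114 mm over their backs; the gripper's body (76 mm by 85 mm) begins 54 mm behind the grasp point. The pads swing forward as they close: fully open they stand 13 mm farther back than shut.
Start: joints at [1.121, 0.615, -0.013, 1.423, 0.008, 1.103, -0.04], TCP at [267.305, -592.462, 231.297] pointing down, gripper open.
Joint ranges: [-3.12, 3.12], [-0.3, 2.06], [-1.34, 1.32], [0.26, 2.42], [-1.36, 4.5], [0.01, 1.98], [-2.84, 2.84]. Speed limits (rad/s): [2.79, 2.79, 3.14, 3.14, 3.14, 3.14, 3.14].

INTERFACE

Orientations are given as a 3x3 rotation matrix whose columns are the frame's x, y, z axes.
In Python, from cell import env gives the robot as it stands.
- The arm moves only by the tool send_rows, never from a script. Its argument "steps" is one flat list of numbers, 5 for each row, row after row: the shift along the tool's x, y, z in mm, then the turn about the tool's x in rad, then the closure in counts, from 0 (fully open) to 255 (shut). In form: [x, y, z, turn, claw, x, y, z, turn, claw, ...]. A call has 1 to 12 rows; each row shifts and turns the commanded pose from where the row before left it, along the tool's axes as they then stand; what a row does not reach is not made up. A row lasts 1/10 s, in which the tool goes at most 50 mm and 8.59 degrees, less where a joint would pass 70% of its speed; a pose out of reach is approached as far as the arm can. A call is refused whole if a number of a shift passes 50 or a number of a turn 0.15, either way. A call with a gripper value outside its range is refused whole. The fingers move at their own pace and stop on an object; "force" is the grip in N (left out, the last holds). Time passes only in rows, so rows that do not move let the fingers close. It gives the time, the measured TCP pose, the force and the opening at its end, in the units of the state.
- env.get_state(): the state, without advancing time (a new reading comes with each control period).
- env.get_image(name): name is "scene" or "top"; returns a dict with "color" (420x560x3 uint8, blue, green, red), "fx", "fy", "cx", "cy" (pixels), "k1" (the pictures are not rectified: a ray, as slopes to the right and down, at radius r is drawn at 1 + k1 r^2 times it, then the intrinsics apply), "cam_to_world" (4x4, takes a point from camera to world coordinates). Camera axes: x right, y up, looking along -z (the intrinsics and any distortion apply to the point x, -y, -z); pixel columns grow to the right and rows downward; lengths in mm; the calibration is good to about 2 mm. A picture is of the moment at which its call begins. There is no depth.
- env.job_done(): hands the job in, once; it reports no verdict.
The state is a dict: "time_s": time; "joint_pos": joint angles; "dq": joint speeds; "effort": joint torques, N m; "position": TCP position; "tool_rot": TCP orientation; "ft_force": force on the tool from outside, world axes, zero at the start; "torque": the same for the moment, N m; "width": finger opening in mm.
Only numpy, scipy, OpenCV 4.12 (cv2) and the standard library are available. Lean on these libraries where they do the work, as an engineer would, in place of code of your own. Each camera call takes 0.05 s, during which the arm holds its last target.

TASK

The wooden serving board lies upside down, rubber feet up, with the pepper shaker standing on it. Take the shaker off and stand it on the worktop, push the board up the curved steel rest until it stands leaning there, then turn it over and lay it down gently on the worktop on its feet. Finally stand the shaker upright in the middle of the board; knock nothing over and leave the tin, candle and mug where they are.

Things in the scene. Friction and masses are not known exactly. Their poses are not given: they have to be found in the camera images.
- board_centre (a point): Centre of the loose wooden serving board, 130 mm (its x) by 150 mm (its y) by 16 mm thick, too wide to grasp across. z points out of the face with the four rubber feet: up at the start, down at the end. x points roughly at the rest (within about 20 degrees). Upside down its centre is 8 mm above the worktop; on its feet the centre is 14 mm and the upper face 22 mm above it.
- board: The same board (about 0.28 kg); origin in the middle of the plain face without feet, axes as for its centre. The feet are discs 18 mm across and 6 mm high, at x = +-45 and y = +-55 mm.
- rest_toe (a point): The curved steel rest, fixed to the worktop: middle of its front toe, on the worktop. x points level into the rest, the way to push the board; z up. Two bent straps 18 mm wide at y = +-45 mm, 72 mm clear gap between them. Their concave front rises from (0, 0) through (34, 31), (55, 61), (63, 85) to the top at (65, 97) mm in x, z.
- rest: The same rest and frame. Struts behind slope to feet at x = 130 mm. A board pushed square against it from behind climbs the straps with its leading edge; with its lower edge at the toe it leans about 57 degrees from the worktop and stays there by itself, feet side towards the lane, the middle of its upper edge about 110 mm high and free between the straps.
- shaker_centre (a point): Centre (45 mm up) of the loose glass pepper shaker, z up: round, 90 mm tall, 44 mm across its middle, metal cap 34 to 44 mm across from 66 mm up. At the start it stands on the board between the feet. Free worktop to stand it on meanwhile: x 0.41 to 0.51, y -0.22 to -0.12 m in the world, wherever the mug is not. A wall cabinet hangs behind the lane, its underside 0.54 m above the worktop: keep the wrist low there.
- shaker: The same shaker (0.1 kg); origin in the middle of its underside.
- tin_centre (a point): Centre (29 mm up) of the low round food tin, 75 mm across, 58 mm high; a bystander.
- candle_centre (a point): Centre (50 mm up) of the jar candle, 88 mm across, 101 mm high; a bystander.
- mug_centre (a point): Centre (46 mm up) of the spotted mug, 92 mm across, 127 mm with its handle, 93 mm high; a bystander.
Mind the look-alikes: they are no part of the job. What is shaped like the shaker but blue, turquoise or yellow is not meant.

How it is judged (in metres and radians):
On the way, in this order (a step that is already met when the one before it is completed fails the run):
1. the shaker stands on the worktop, off the board and let go (height (world z) of shaker_centre below 0.05 m and angle between shaker_centre's own z axis and vertical below 0.1 rad and contact force between the fingers and shaker below 0.1 N), for 0.2 s.
2. the board stands leaning against the rest, its feet side towards the lane (angle between board_centre's own z axis and vertical between 0.8 and 1.4 rad and contact force between board and rest above 0.2 N), for 0.2 s.
3. the board lies flat on its feet on the worktop and is let go (angle between board_centre's own z axis and vertical above 3.06 rad and height (world z) of board_centre below 0.018 m and contact force between the fingers and board below 0.1 N), for 0.2 s.
At the end, for the whole second after the job is handed in: The board lies flat (within 5 degrees) on its feet on the worktop (its centre under 18 mm high), and the shaker stands upright on it (within 5 degrees) with its axis within 35 mm of the board's centre, both at rest (angle between board_centre's own z axis and vertical above 3.06 rad and height (world z) of board_centre below 0.018 m and horizontal distance between shaker_centre and board_centre below 0.035 m and height (world z) of shaker_centre between 0.062 and 0.072 m and angle between shaker_centre's own z axis and vertical below 0.08 rad and linear speed of each of shaker, board below 0.02 m/s); the robot touches nothing.
It fails at once if the shaker is tipped more than 35 degrees (angle between shaker_centre's own z axis and vertical above 0.6 rad).
It fails at once if the board is let slam down (turns faster than 9 rad/s) (angular speed of board above 9 rad/s).
It fails at once if the tin is shifted more than 30 mm or tipped (distance of tin_centre from where it was at the start of the episode above 0.03 m or angle between tin_centre's own z axis and vertical above 0.3 rad).
It fails at once if the candle is shifted more than 30 mm or tipped (distance of candle_centre from where it was at the start of the episode above 0.03 m or angle between candle_centre's own z axis and vertical above 0.3 rad).
It fails at once if the mug is shifted more than 30 mm or tipped (distance of mug_centre from where it was at the start of the episode above 0.03 m or angle between mug_centre's own z axis and vertical above 0.3 rad).
It also fails if it takes over 72 s, if anything falls off the work surface, if the arm or the gripper's body presses on something with over 40 N, if the wrist force passes 120 N, or if a joint passes its speed limit or range.

## Working session

There is one attempt and no reset: what is moved stays moved. The work goes in short steps, Python scripts to look and compute and a tool call to move; the robot and the scene stay as the last step left them, time stands still between calls to the robot, and variables do not carry over. Pictures are saved under pics/ and viewed, and the job is handed in when it is done.

Besides the shell and the picture viewer there is one more tool, called after "Request:" as name(argument=value, ...) on one line, values as JSON. send_rows: Moves the arm, as the interface text tells. Its arguments: {"type":"object","properties":{"steps":{"type":"array"},"force":{"type":"number"}},"required":["steps"]}

```bash
ls; mkdir -p pics
python3 - <<'E'
from cell import env
import cv2, numpy as np
s=env.get_state(); print(s)
for n in ("scene","top"):
    im=env.get_image(n); cv2.imwrite(f"pics/{n}0.png",im["color"]); print(n,{k:v for k,v in im.items() if k!="color"})
E
```

```text
pics
{'time_s': 0.0, 'joint_pos': array([ 1.12050575,  0.61588956, -0.01259924,  1.42495316,  0.00807574,
        1.10340836, -0.04041116]), 'dq': array([ 0.0017177 , -0.00035197, -0.00070743,  0.00039994,  0.00103115,
       -0.00117067, -0.00202972]), 'effort': array([-2.12414016e-04, -4.69216740e+01,  2.59251902e-01, -1.71031970e+01,
        9.99325246e-03,  9.70247114e-03,  2.34582939e-05]), 'position': array([ 266.97153685, -591.77463187,  230.13947413]), 'tool_rot': array([[-1.09758584e-03,  9.11524051e-01,  4.11245303e-01],
       [ 2.36658614e-03,  4.11246767e-01, -9.11520979e-01],
       [-9.99996597e-01, -2.72250904e-05, -2.60857881e-03]]), 'ft_force': array([-0.95499389, -0.69133515, -0.11081062]), 'torque': array([-0.02256676,  0.00083695,  0.00974141]), 'width': 85.44028004161072}
scene {'fx': 473.84993238357504, 'fy': 473.84993238357504, 'cx': 280.1390531847976, 'cy': 214.73460278624972, 'k1': -0.04609769844817418, 'cam_to_world': array([[-8.22828014e-01,  2.61832490e-01, -5.04378634e-01,
        -1.22662957e+02],
       [-5.68287911e-01, -3.76441933e-01,  7.31669544e-01,
         1.01839484e+03],
       [ 1.70559029e-03,  8.88670478e-01,  4.58543207e-01,
         6.64938088e+02],
       [ 0.00000000e+00,  0.00000000e+00,  0.00000000e+00,
         1.00000000e+00]])}
top {'fx': 387.6111675408224, 'fy': 387.6111675408224, 'cx': 273.9158606264774, 'cy': 214.3974660289273, 'k1': -0.026219314536860938, 'cam_to_world': array([[ 1.18699560e-02,  9.98782171e-01, -4.78882000e-02,
         4.77642009e+02],
       [-9.99888636e-01,  1.14226214e-02, -9.60410951e-03,
         4.75807389e+01],
       [-9.04540457e-03,  4.79968674e-02,  9.98806529e-01,
         1.14047722e+03],
       [ 0.00000000e+00,  0.00000000e+00,  0.00000000e+00,
         1.00000000e+00]])}
```

View pics/scene0.png

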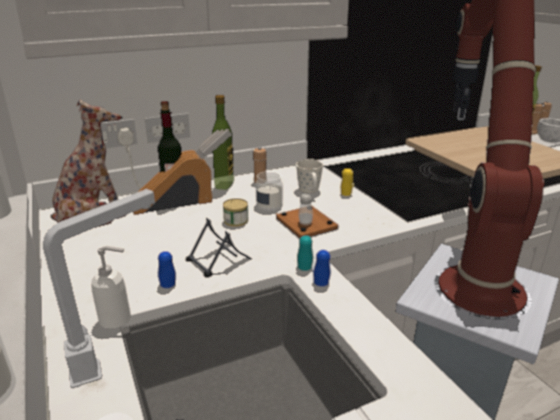

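View pics/top0.png

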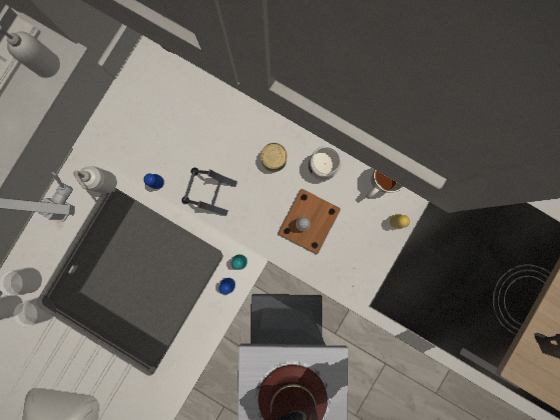

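The rest is at top (208,192), the board at (309,221) with the shaker on it at about (303,225). The mug is at (385,180), the tin at (273,156) and the candle at (322,163).

```bash
cat > h.py <<'E'
import numpy as np, cv2
from cell import env
def cam(n): return env.get_image(n)
def ray(im,u,v):
    x=(u-im["cx"])/im["fx"]; y=(v-im["cy"])/im["fy"]; rd=np.hypot(x,y); r=rd
    for _ in range(20): r=rd/(1+im["k1"]*r*r)
    k=1+im["k1"]*r*r; d=np.array([x/k,-y/k,-1.])
    M=im["cam_to_world"]; return M[:3,3],M[:3,:3]@d
def plane(im,u,v,z):
    o,d=ray(im,u,v); return o+d*(z-o[2])/d[2]
def proj(im,p):
    M=im["cam_to_world"]; c=M[:3,:3].T@(np.array(p,float)-M[:3,3]); x,y=c[0]/-c[2],-c[1]/-c[2]
    k=1+im["k1"]*(x*x+y*y); return np.array([im["fx"]*x*k+im["cx"],im["fy"]*y*k+im["cy"]])
def tri(a,ua,b,ub):
    o1,d1=ray(a,*ua);o2,d2=ray(b,*ub)
    A=np.c_[d1,-d2]; t=np.linalg.lstsq(A,o2-o1,rcond=None)[0]
    p,q=o1+d1*t[0],o2+d2*t[1]; return (p+q)/2,np.linalg.norm(p-q)
def crop(im,x0,y0,w,h,s,name):
    c=im["color"][y0:y0+h,x0:x0+w]; cv2.imwrite("pics/"+name,cv2.resize(c,None,fx=s,fy=s,interpolation=cv2.INTER_CUBIC))
E
python3 - <<'E'
from h import *
t=cam("top");s=cam("scene")
crop(t,170,130,200,140,4,"t1.png"); crop(t,340,140,100,100,5,"tm.png"); crop(s,180,150,200,140,4,"s1.png")
import pickle; pickle.dump((t,s),open("im0.pkl","wb"))
hsv=cv2.cvtColor(t["color"],cv2.COLOR_BGR2HSV)
m=cv2.inRange(hsv,(3,90,60),(20,255,255)); m[:180]=0;m[260:]=0;m[:,:270]=0;m[:,350:]=0
cs,_=cv2.findContours(m,cv2.RETR_EXTERNAL,cv2.CHAIN_APPROX_NONE)
c=max(cs,key=cv2.contourArea); print(cv2.contourArea(c)); r=cv2.minAreaRect(c); b=cv2.boxPoints(r)
P=np.array([plane(t,u,v,16) for u,v in b]);print(b,P.round(1),P.mean(0).round(1)); print([np.linalg.norm(P[i]-P[i-1]).round(1) for i in range(4)])
E
```

```text
2180.0
[[277.6     233.8    ]
 [300.4     188.2    ]
 [339.99997 207.99998]
 [317.19998 253.59999]] [[ 475.4   47.1   16. ]
 [ 608.8  -17.8   16. ]
 [ 552.4 -133.3   16. ]
 [ 419.6  -68.    16. ]] [514. -43.  16.]
[np.float64(127.9), np.float64(148.4), np.float64(128.6), np.float64(148.0)]
```

View pics/t1.png

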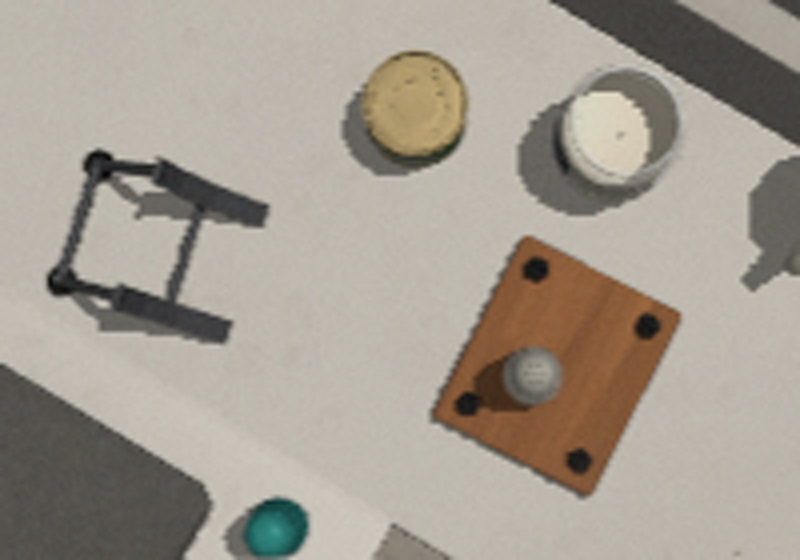

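View pics/s1.png

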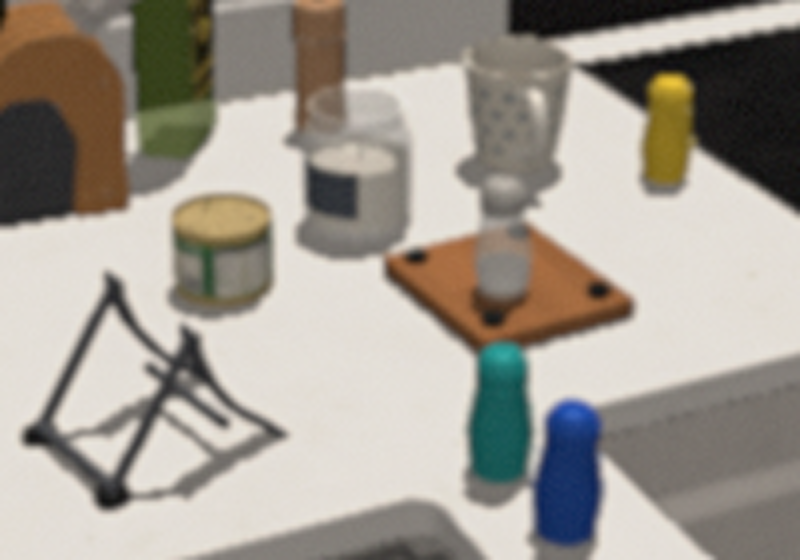

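View pics/tm.png

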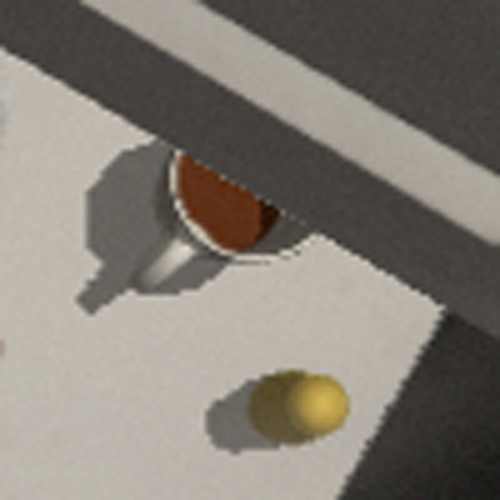

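Run:
```python
from h import *
import pickle; t,s=pickle.load(open("im0.pkl","rb"))
q=lambda x,y:(170+(x+.5)/4-.5,130+(y+.5)/4-.5)
f=np.array([plane(t,*q(*p),22) for p in [(536,268),(647,327),(468,404),(579,461)]])
print("feet",f.round(1),f.mean(0))
bc=f.mean(0)[:2]
bx=(f[0]+f[2]-f[1]-f[3])[:2]; by=(f[0]+f[1]-f[2]-f[3])[:2]; print("bx",bx/np.linalg.norm(bx),np.linalg.norm(bx)/2,"by",np.linalg.norm(by)/2, np.degrees(np.arctan2(bx[1],bx[0])))
a=plane(t,*q(266.5,215),1.5);b=plane(t,*q(229.5,331),1.5)
print("toes",a,b,np.linalg.norm(a-b))
c=plane(t,*q(98,162),3);d=plane(t,*q(61,280),3); print("rear",c,d,np.linalg.norm(c-d))
toe=(a+b)/2; e=(c+d)/2-toe; print(toe,np.linalg.norm(e), np.degrees(np.arctan2(e[1],e[0])), "perp",np.degrees(np.arctan2((a-b)[1],(a-b)[0]))+90, np.degrees(np.arctan2((c-d)[1],(c-d)[0]))+90)
# tops
ang=np.arctan2(e[1],e[0]); X=np.array([np.cos(ang),np.sin(ang),0]);Y=np.array([-X[1],X[0],0])
im=cv2.resize(s["color"][150:290,180:380],None,fx=4,fy=4,interpolation=cv2.INTER_CUBIC)
imt=cv2.resize(t["color"][130:270,170:370],None,fx=4,fy=4,interpolation=cv2.INTER_CUBIC)
toe0=toe.copy();toe0[2]=0
for yy in (-54,-36,36,54):
  for x,z in [(0,0),(34,31),(55,61),(63,85),(65,97),(130,0)]:
    p=toe0+X*x+Y*yy+[0,0,z]
    u=(proj(s,p)-[180,150]+.5)*4; cv2.circle(im,tuple(int(i) for i in u),3,(0,0,255),-1)
    u=(proj(t,p)-[170,130]+.5)*4; cv2.circle(imt,tuple(int(i) for i in u),3,(0,0,255),-1)
cv2.imwrite("pics/o1.png",im);cv2.imwrite("pics/o2.png",imt)
# shaker cap
cap,g=tri(t,q(534,374),s,(180+503/4,150+190/4)); print("cap",cap,g, plane(t,*q(534,374),80))
print("mug rim left/bottom", plane(t,340+175/5,140+190/5,93), plane(t,340+250/5,140+258/5,93))
for n,x,y,z in (("tin",415,105,58),("candle",620,125,101)): print(n,plane(t,*q(x,y),z))
print("mug scene rim",tri(t,(340+240/5,140+205/5),s,(180+517/4,150+55/4)), plane(s,180+515/4,150+172/4,0))
```

```text
feet [[ 583.7  -27.    22. ]
 [ 541.9 -107.5   22. ]
 [ 484.9   21.1   22. ]
 [ 444.8  -59.1   22. ]] [513.83290879 -43.11714314  22.        ]
bx [0.45392561 0.89103958] 90.17654867471383 by 109.23044469216067 63.00417239640154
toes [622.8150195  171.00453561   1.5       ] [536.63632827 196.86439238   1.5       ] 89.97499104974132
rear [660.84882128 296.58855562   3.        ] [572.85394866 322.04428804   3.        ] 91.6029034562674
[579.72567389 183.934464     1.5       ] 130.77157097050534 73.50593079167972 perp 73.29694399868563 73.86555514732501
cap [505.55455805 -21.18284833  94.2891842 ] 0.9937549948262511 [505.50650991 -22.38553465  80.        ]
mug rim left/bottom [ 630.00218844 -215.80671148   93.        ] [ 593.37202899 -256.49301696   93.        ]
tin [694.63078111  61.47362809  58.        ]
candle [673.83530152 -77.73091838 101.        ]
mug scene rim (array([ 626.31594039, -246.79632255,   97.81884477]), np.float64(11.222612734758396)) [ 620.32979536 -228.5805522     0.        ]
```

View pics/o1.png

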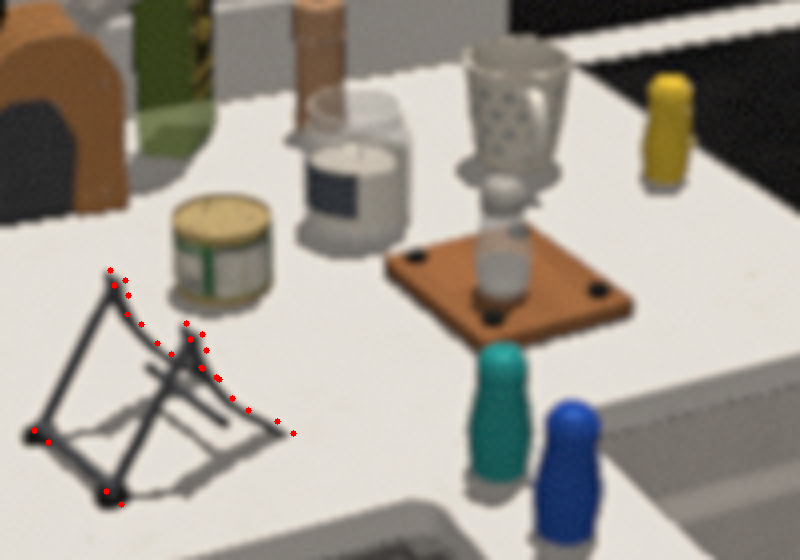

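View pics/o2.png

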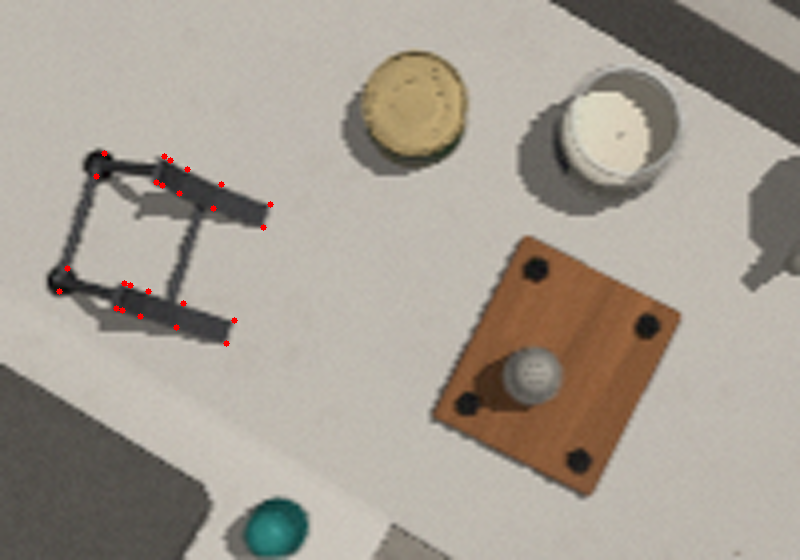

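```bash
cat >> h.py <<'E'
TOE=np.array([579.7,183.9,0]); A=np.radians(73.5)
RX=np.array([np.cos(A),np.sin(A),0]);RY=np.array([-RX[1],RX[0],0])
def rf(p): d=np.array(p)[:3]-TOE if len(p)==3 else None; return np.array([d@RX,d@RY,d[2]])
def wf(x,y,z): return TOE+RX*x+RY*y+[0,0,z]
def st():
    s=env.get_state(); R=s["tool_rot"]
    print("t",round(s["time_s"],2),"pos",s["position"].round(1),"rest-frame",rf(s["position"]).round(1),"toolz yaw rel RX deg",np.degrees(np.arctan2(R[:,2]@RY,R[:,2]@RX)).round(2),"tiltxy",R[:2,0].round(4),"F",s["ft_force"].round(2),"T",s["torque"].round(2),"w",s["width"].round(1),"q",s["joint_pos"].round(2))
    return s
E
python3 -c "
from h import *
st(); print(rf(np.array([505,-21,0])),rf(np.array([440,-195,0])),rf(np.array([694.6,61.5,0])),rf(np.array([674,-78,0])))"
```

```text
Traceback (most recent call last):
  File "h.py", line 26, in st
    print("t",round(s["time_s"],2),"pos",s["position"].round(1),"rest-frame",rf(s["position"]).round(1),"toolz yaw rel RX deg",np.degrees(np.arctan2(R[:,2]@RY,R[:,2]@RX)).round(2),"tiltxy",R[:2,0].round(4),"F",s["ft_force"].round(2),"T",s["torque"].round(2),"w",s["width"].round(1),"q",s["joint_pos"].round(2))
                                                                                                                                                                                                                                                                      ^^^^^^^^^^^^^^^^
AttributeError: 'float' object has no attribute 'round'
```

Request:
send_rows(steps=[0,0,0,-0.143,0,0,0,0,-0.143,0,0,0,0,-0.143,0,0,0,0,-0.143,0,0,0,0,-0.143,0,0,0,0,-0.143,0,0,20,0,0,0,0,40,5,0,0,0,40,5,0,0,0,40,5,0,0,0,40,5,0,0,0,30,0,0,0], force=25)

```text
time_s: 1.4
position: [347.9, -393.9, 231.4]
tool_rot: [[0.001, 0.282, 0.959], [0.001, 0.959, -0.282], [-1.0, 0.001, 0.001]]
ft_force: [-0.1, 0.3, 0.4]
width: 85.4
```

```bash
python3 -c "
from h import *
st()"
```

```text
Traceback (most recent call last):
  File "h.py", line 26, in st
    print("t",round(s["time_s"],2),"pos",s["position"].round(1),"rest-frame",rf(s["position"]).round(1),"toolz yaw rel RX deg",np.degrees(np.arctan2(R[:,2]@RY,R[:,2]@RX)).round(2),"tiltxy",R[:2,0].round(4),"F",s["ft_force"].round(2),"T",s["torque"].round(2),"w",s["width"].round(1),"q",s["joint_pos"].round(2))
                                                                                                                                                                                                                                                                      ^^^^^^^^^^^^^^^^
AttributeError: 'float' object has no attribute 'round'
```

```bash
sed -i 's/s\["width"\].round(1)/round(float(s["width"]),1)/' h.py; python3 -c "
from h import *
st(); print(rf(np.array([505,-21,0])),rf(np.array([440,-195,0])),rf(np.array([694.6,61.5,0])),rf(np.array([674,-78,0])))
import pickle; t,s=pickle.load(open('im0.pkl','rb'))
print('yellow',plane(t,401,221,80),'teal',plane(t,239,262,80),'mug handle',plane(t,340+150/5,140+275/5,50))"
```

```text
t 1.4 pos [ 347.9 -393.9  231.4] rest-frame [-619.9   58.1  231.4] toolz yaw rel RX deg -89.88 tiltxy [0.001  0.0011] F [-0.06  0.35  0.38] T [-0.    0.02 -0.02] w 85.4 q [ 1.    0.43 -0.27  1.78  0.14  0.95  0.38]
[-217.67810992   13.42909006    0.        ] [-402.9737412    26.33370285    0.        ] [ -84.72617244 -144.93186573    0.        ] [-224.33224156 -164.80031978    0.        ]
yellow [ 514.37619313 -290.20838308   80.        ] teal [397.44578906 151.44807846  80.        ] mug handle [ 587.82299719 -212.41526045   50.        ]
```

Request:
send_rows(steps=[0,30,3,0,0,5,45,5,0,0,5,45,5,0,0,5,45,5,0,0,5,45,5,0,0,5,45,5,0,0,5,45,5,0,0,5,45,5,0,0,5,35,4,0,0,5,22,3,0,0,10,0,0,0,0,0,0,0,0,0])

```text
time_s: 2.6
position: [502.7, -24.8, 174.9]
tool_rot: [[-0.004, 0.284, 0.959], [-0.001, 0.959, -0.284], [-1.0, -0.002, -0.003]]
ft_force: [-0.0, -0.1, -0.0]
width: 85.3
```

Run:
```python
from h import *
st(); t=cam("top");s=cam("scene")
crop(t,220,140,200,140,4,"t2.png");crop(s,220,120,200,140,4,"s2.png")
```

```text
t 2.6 pos [502.7 -24.8 174.9] rest-frame [-222.    14.6  174.9] toolz yaw rel RX deg -90.02 tiltxy [-0.0038 -0.0007] F [-0.05 -0.09 -0.02] T [-0.01  0.03  0.01] w 85.3 q [ 0.22  0.48 -0.32  1.9   0.2   0.79 -0.49]
```

View pics/s2.png

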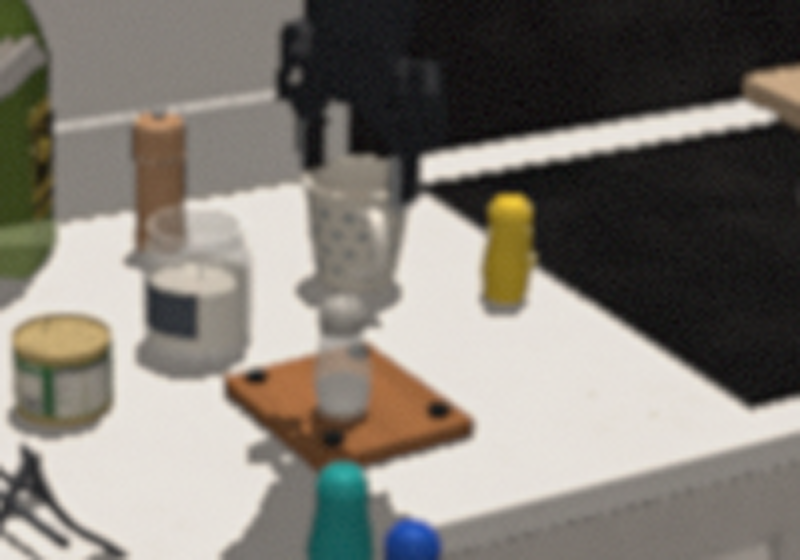

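View pics/t2.png

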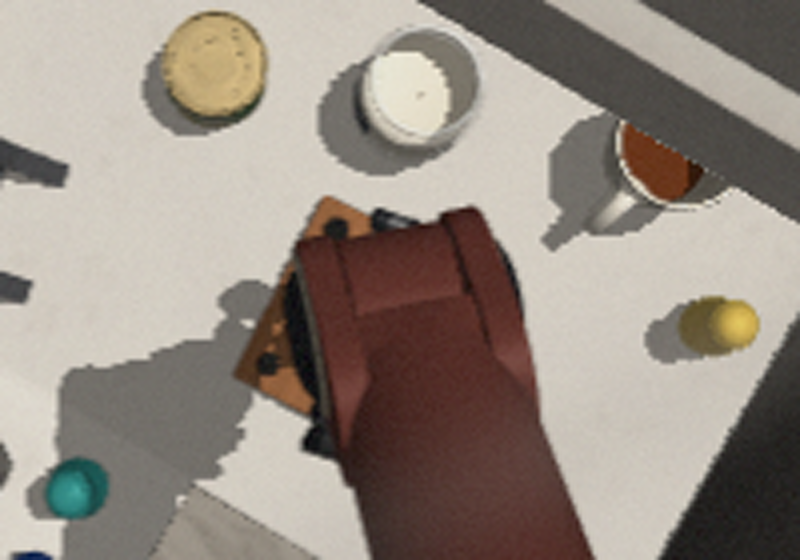

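Run:
```python
from h import *
s=cam("scene")
for yy in (14.6+49,14.6-49):
  for z in (160,175,188,200): print(yy,z,((proj(s,wf(-222,yy,z))-[220,120]+.5)*4).round())
```

```text
63.6 160 [403. 247.]
63.6 175 [404. 227.]
63.6 188 [405. 208.]
63.6 200 [406. 192.]
-34.4 160 [308. 204.]
-34.4 175 [309. 185.]
-34.4 188 [309. 167.]
-34.4 200 [309. 151.]
```

Request:
send_rows(steps=[20,4,1,0,0,30,0,0,0,0,30,0,0,0,0,30,0,0,0,0,15,0,0,0,0,6,0,0,0,0,0,0,0,0,60,0,0,0,0,140,0,0,0,0,140,0,0,0,0,140,0,0,0,0,140], force=25)

```text
time_s: 3.85
position: [507.3, -21.0, 46.7]
tool_rot: [[0.003, 0.285, 0.958], [-0.0, 0.958, -0.285], [-1.0, 0.001, 0.003]]
ft_force: [-0.6, -0.4, 7.4]
width: 39.2
```

Run:
```python
from h import *
st(); s=cam("scene")
crop(s,220,120,200,140,4,"s3.png")
```

```text
t 3.85 pos [507.3 -21.   46.7] rest-frame [-217.1   11.3   46.7] toolz yaw rel RX deg -90.07 tiltxy [ 0.003  -0.0003] F [-0.6  -0.44  7.44] T [-0.14  0.11 -0.05] w 39.2 q [ 0.15  0.68 -0.22  2.01  0.31  0.48 -0.59]
```

View pics/s3.png

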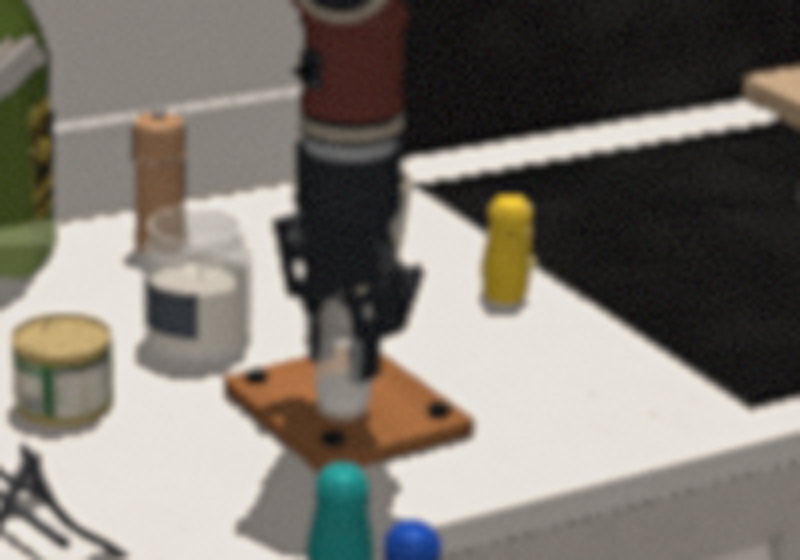

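Request:
send_rows(steps=[-10,0,0,0,140,-20,0,0,0,140,-20,0,0,0,140,-5,-15,-1,0,140,0,-30,-2,0,140,0,-35,-3,0,140,0,-35,-3,0,140,0,-35,-3,0,140,0,-25,-2,0,140,0,-10,0,0,140,0,0,0,0,140])

```text
time_s: 5.0
position: [439.6, -195.3, 100.5]
tool_rot: [[0.0, 0.288, 0.958], [-0.0, 0.958, -0.288], [-1.0, -0.0, 0.0]]
ft_force: [0.1, 0.5, -1.3]
width: 39.1
```

Run:
```python
from h import *
st(); s=cam("scene")
crop(s,220,100,200,140,4,"s4.png")
```

```text
t 5.0 pos [ 439.6 -195.3  100.5] rest-frame [-403.4   26.7  100.5] toolz yaw rel RX deg -90.23 tiltxy [ 0.0001 -0.0003] F [ 0.06  0.48 -1.27] T [ 0.06 -0.04  0.01] w 39.1 q [ 0.58  0.57 -0.3   2.04  0.3   0.58 -0.22]
```

View pics/s4.png

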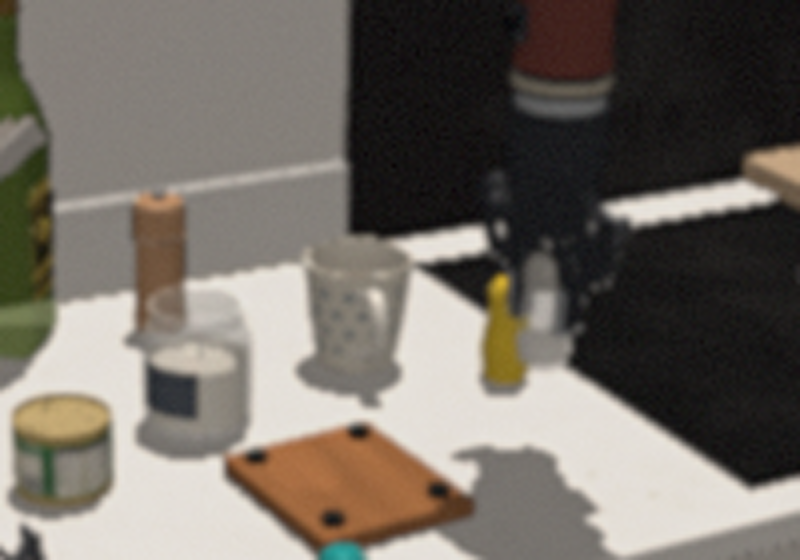

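Request:
send_rows(steps=[15,0,0,0,140,20,0,0,0,140,20,0,0,0,140,9,0,0,0,140,3,0,0,0,140,1,0,0,0,140,1,0,0,0,140,0,0,0,0,140])

```text
time_s: 5.85
position: [440.4, -194.2, 31.9]
tool_rot: [[0.001, 0.285, 0.959], [-0.0, 0.959, -0.285], [-1.0, 0.0, 0.001]]
ft_force: [-0.3, -0.3, -2.1]
width: 39.5
```

Request:
send_rows(steps=[1,0,0,0,140,0.5,0,0,0,140,0,0,0,0,140,0,0,0,0,120,0,0,0,0,90,0,0,0,0,40,0,0,0,0,0,0,0,0,0,0,-30,0,0,0,0,-40,0,0,0,0,-30,0,0,0,0])

```text
time_s: 6.95
position: [440.2, -194.1, 131.4]
tool_rot: [[0.001, 0.285, 0.959], [0.0, 0.959, -0.285], [-1.0, 0.0, 0.001]]
ft_force: [0.2, -1.1, -0.0]
width: 85.5
```

Run:
```python
from h import *
st(); s=cam("scene");t=cam("top")
crop(s,220,100,200,140,4,"s5.png");crop(t,260,130,200,140,4,"t5.png")
```

```text
t 6.95 pos [ 440.2 -194.1  131.4] rest-frame [-402.1   26.4  131.4] toolz yaw rel RX deg -90.04 tiltxy [0.0007 0.    ] F [ 0.18 -1.1  -0.03] T [ 0.01 -0.08  0.05] w 85.5 q [ 0.61  0.52 -0.34  2.01  0.27  0.66 -0.2 ]
```

View pics/s5.png

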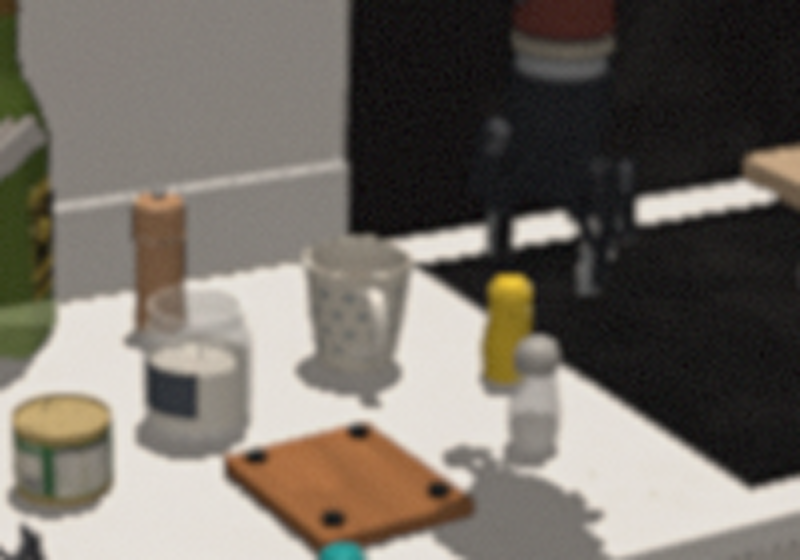

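View pics/t5.png

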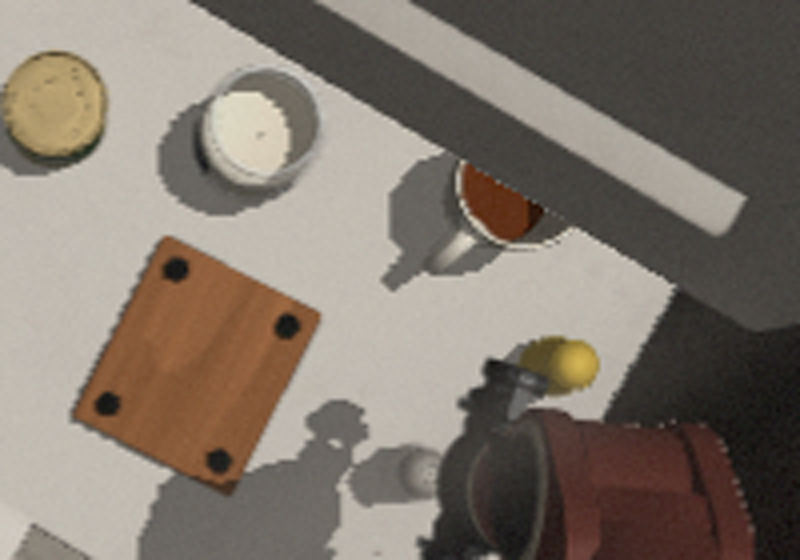

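The shaker stands upright on the worktop at about t5 (428,470), and the board has not moved. Next I go behind the board's rear edge.

Request:
send_rows(steps=[0,20,3,0,0,0,30,4,0,0,0,25,4,0,0,0,8,1,0.1,0,0,0,0,0.083,0,30,0,0,0,0,40,0,0,0,0,30,0,0,0,0,15,0,0,0,0,0,0,0,0,0])

```text
time_s: 8.05
position: [472.9, -117.4, 12.2]
tool_rot: [[-0.006, 0.454, 0.891], [0.001, 0.891, -0.454], [-1.0, -0.002, -0.006]]
ft_force: [-0.2, 1.8, -0.2]
width: 85.5
```

Run:
```python
from h import *
st(); s=cam("scene");t=cam("top")
crop(s,240,120,150,110,5,"s6.png");crop(t,260,130,150,110,5,"t6.png")
```

```text
t 8.05 pos [ 472.9 -117.4   12.2] rest-frame [-319.2   16.9   12.2] toolz yaw rel RX deg -100.51 tiltxy [-0.0063  0.0012] F [-0.23  1.78 -0.24] T [ 0.01 -0.03 -0.03] w 85.5 q [ 0.31  0.73 -0.17  2.07  0.32  0.37 -0.59]
```

View pics/s6.png

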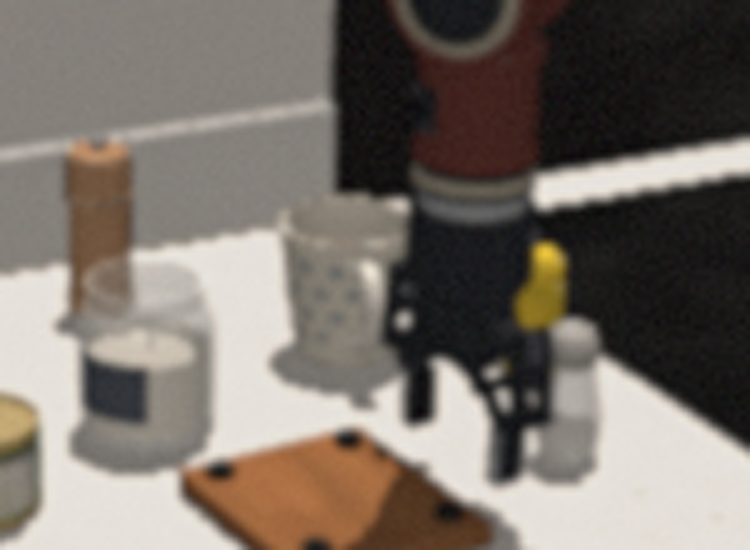

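View pics/t6.png

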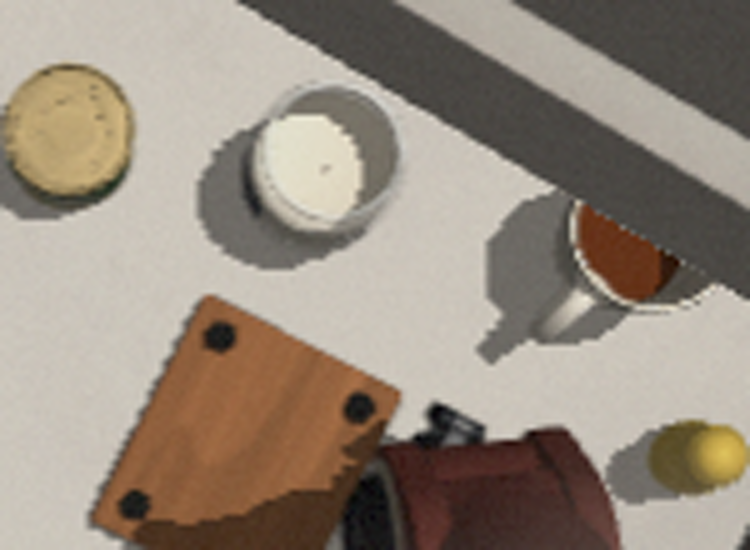

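Request:
send_rows(steps=[10,0,2,0,0,8,0,1,0,0,0,3,0,0,0,0,5,0,0,0,0,10,0,0,0,0,10,0,-0.015,0,0,12,0,-0.02,0,0,12,0,-0.02,0,0,12,0,-0.02,0,0,10,0,-0.02,0,0,5,0,0,0,0,0,0,0,0])

```text
time_s: 9.35
position: [512.0, -46.4, -3.1]
tool_rot: [[0.001, 0.366, 0.93], [0.001, 0.93, -0.366], [-1.0, 0.001, 0.0]]
ft_force: [1.2, -0.8, -0.6]
width: 85.4
```

Run:
```python
from h import *
st(); s=cam("scene");t=cam("top")
crop(s,200,120,190,140,4,"s7.png");crop(t,200,130,190,140,4,"t7.png")
```

```text
t 9.35 pos [512.  -46.4  -3.1] rest-frame [-240.1   -0.5   -3.1] toolz yaw rel RX deg -94.99 tiltxy [0.0009 0.0011] F [ 1.23 -0.84 -0.59] T [ 0.04 -0.01 -0.  ] w 85.4 q [ 0.16  0.77 -0.17  2.01  0.32  0.38 -0.64]
```

View pics/s7.png

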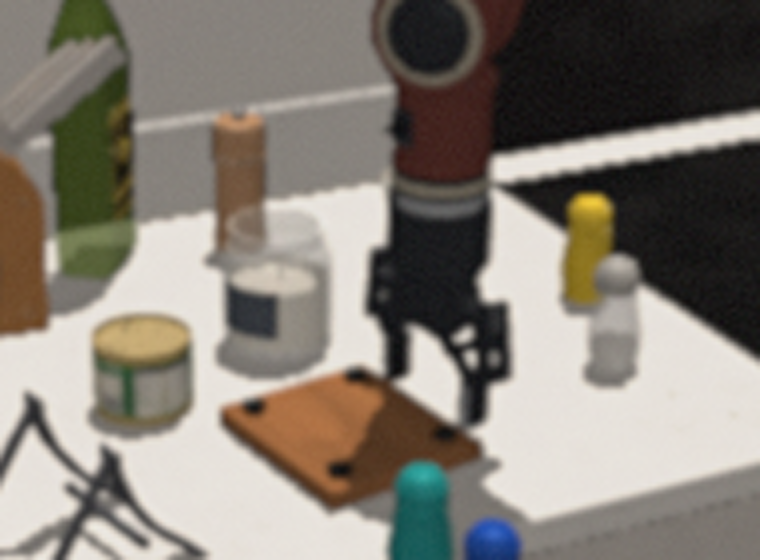

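View pics/t7.png

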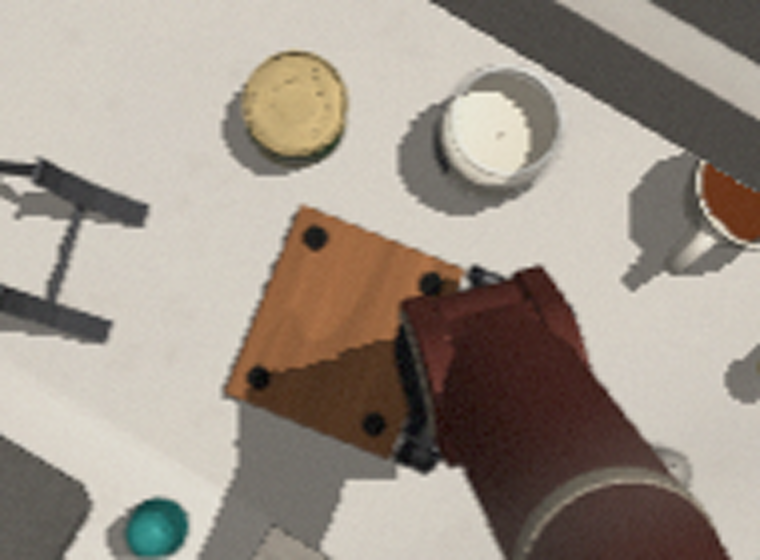

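The push works: both fingers bear on the board's rear edge and it is turning square to the rest.

Run:
```python
from h import *
t=cam("top")
q=lambda x,y:(200+(x+.5)/4-.5,130+(y+.5)/4-.5)
f=np.array([rf(plane(t,*q(*p),22)) for p in [(316,238),(430,284),(258,377),(373,424)]]);print(f.round(1),f.mean(0))
b=(f[0]+f[2]-f[1]-f[3]); print(np.degrees(np.arctan2(b[1],b[0])))
```

```text
[[-125.5  -63.3   22. ]
 [-214.2  -55.7   22. ]
 [-115.2   45.3   22. ]
 [-204.4   53.2   22. ]] [-164.83374591   -5.13381293   22.        ]
-4.98917500587482
```

Request:
send_rows(steps=[0,8,0,-0.02,0,0,12,0,-0.02,0,0,12,0,-0.02,0,0,12,0,-0.02,0,0,12,0,-0.007,0,0,12,0,0,0,0,10,0,0,0,0,8,0,0,0,0,4,0,0,0,0,0,0,0,0])

```text
time_s: 10.5
position: [539.9, 38.6, -3.1]
tool_rot: [[0.001, 0.285, 0.959], [0.001, 0.959, -0.285], [-1.0, 0.001, 0.001]]
ft_force: [-0.1, 0.0, 0.8]
width: 85.1
```

Run:
```python
from h import *
st(); s=cam("scene");t=cam("top")
crop(s,180,130,190,140,4,"s8.png");crop(t,180,130,190,140,4,"t8.png")
```

```text
t 10.5 pos [539.9  38.6  -3.1] rest-frame [-150.6   -3.1   -3.1] toolz yaw rel RX deg -90.06 tiltxy [0.0008 0.0009] F [-0.14  0.    0.81] T [-0.06 -0.01 -0.01] w 85.1 q [ 0.01  0.8  -0.18  1.93  0.31  0.44 -0.69]
```

View pics/s8.png

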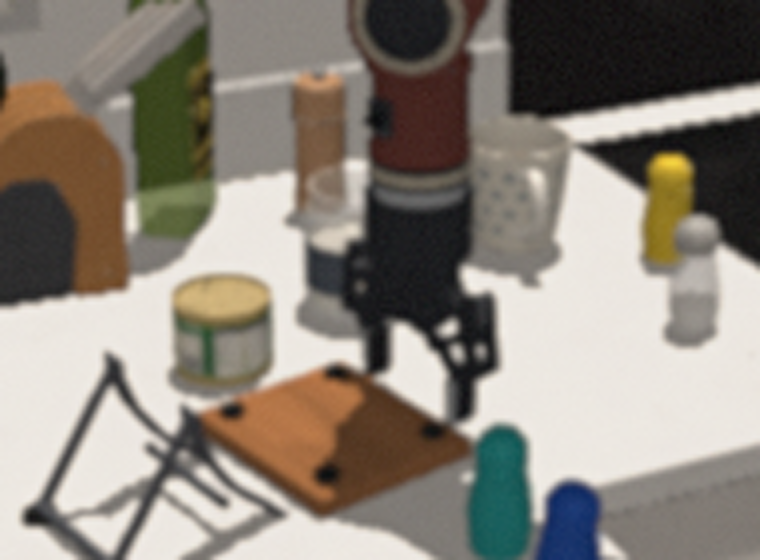

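View pics/t8.png

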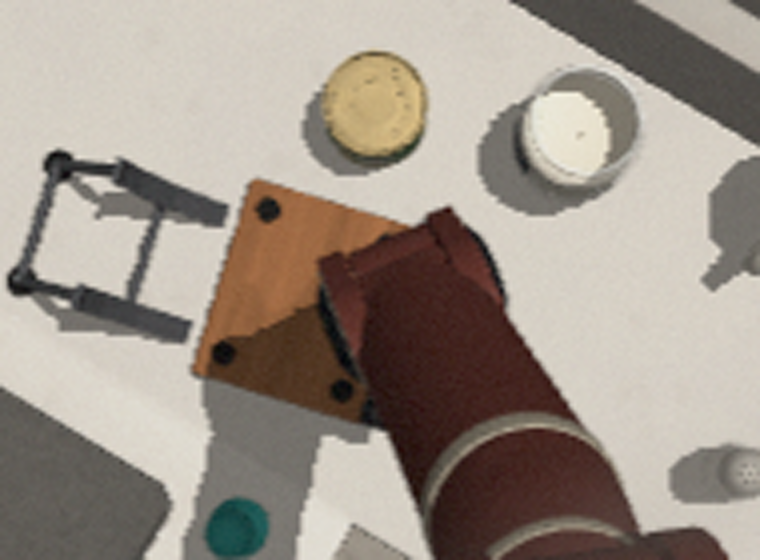

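Request:
send_rows(steps=[0,6,0,0,0,0,8,0,0,0,0,8,0,0,0,0,10,0,0,0,0,10,0,0,0,0,10,0,0,0,0,10,0,0,0,0,10,0,0,0,0,8,0,0,0,0,0,0,0,0])

```text
time_s: 11.6
position: [562.2, 116.2, -3.5]
tool_rot: [[-0.001, 0.284, 0.959], [0.001, 0.959, -0.284], [-1.0, 0.001, -0.001]]
ft_force: [-0.7, -2.4, -0.7]
width: 85.3
```

Run:
```python
from h import *
st(); s=cam("scene");t=cam("top")
crop(s,180,130,190,140,4,"s9.png");crop(t,180,130,190,140,4,"t9.png")
```

```text
t 11.6 pos [562.2 116.2  -3.5] rest-frame [-69.9  -2.4  -3.5] toolz yaw rel RX deg -90.0 tiltxy [-0.0005  0.0013] F [-0.68 -2.37 -0.67] T [-0.26  0.25  0.02] w 85.3 q [-0.13  0.82 -0.18  1.84  0.27  0.5  -0.78]
```

View pics/s9.png

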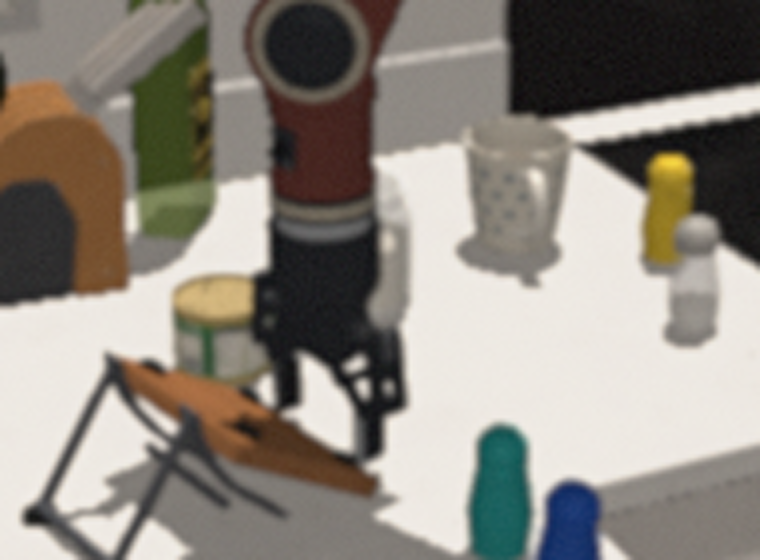

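View pics/t9.png

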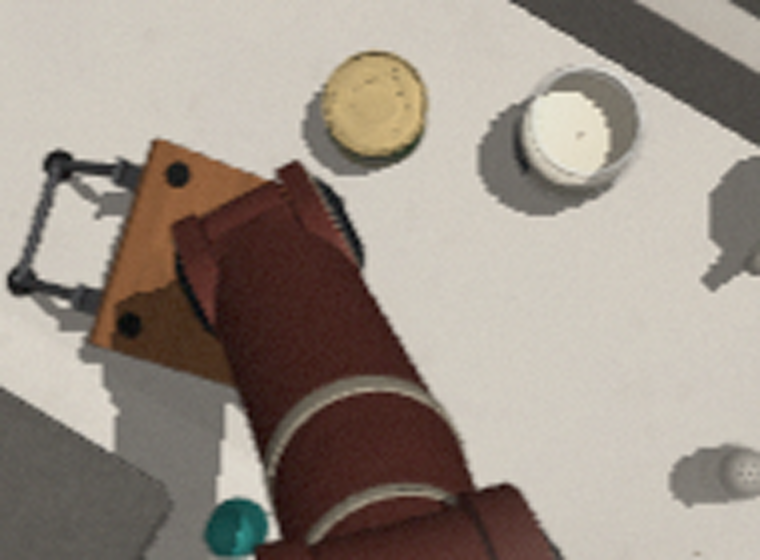

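Request:
send_rows(steps=[0,6,0,0,0,0,8,0,0,0,0,8,0,0,0,0,8,0,0,0,0,6,0,0,0,0,4,0,0,0,0,3,0,0,0,0,0,0,0,0])

```text
time_s: 12.5
position: [575.4, 157.0, -2.8]
tool_rot: [[0.002, 0.285, 0.958], [0.002, 0.958, -0.285], [-1.0, 0.003, 0.001]]
ft_force: [-0.2, -0.2, 0.3]
width: 85.7
```

Run:
```python
from h import *
st(); s=cam("scene");t=cam("top")
crop(s,180,130,190,140,4,"s10.png");crop(t,180,130,190,140,4,"t10.png")
```

```text
t 12.5 pos [575.4 157.   -2.8] rest-frame [-27.   -3.5  -2.8] toolz yaw rel RX deg -90.07 tiltxy [0.0019 0.0022] F [-0.15 -0.24  0.31] T [-0.12  0.02  0.01] w 85.7 q [-0.19  0.84 -0.18  1.78  0.26  0.54 -0.82]
```

View pics/s10.png

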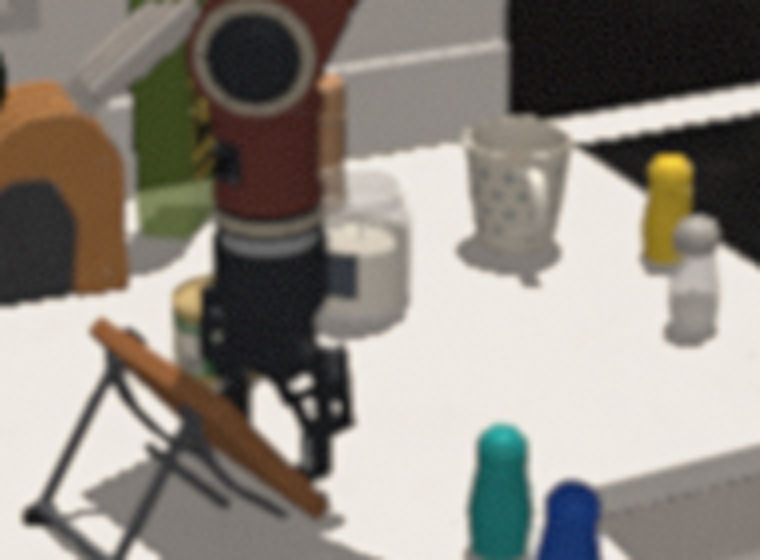

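View pics/t10.png

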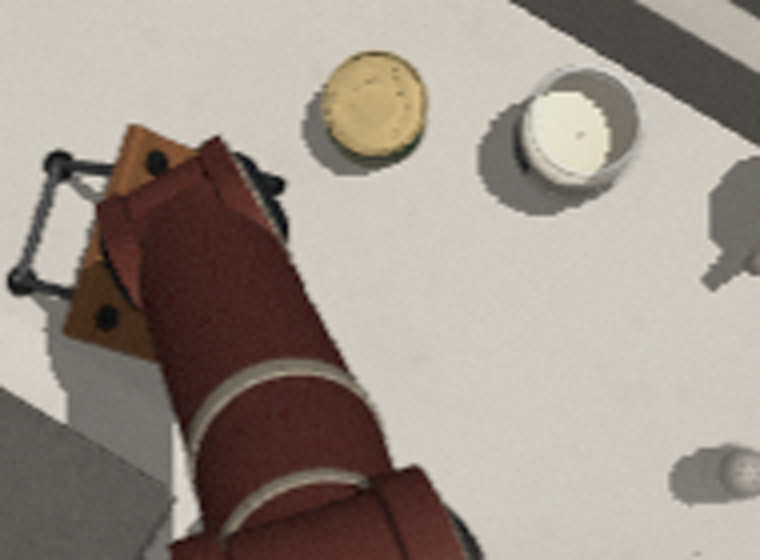

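Request:
send_rows(steps=[0,3,0,0,0,0,2,0,0,0,0,0,0,0,0])

```text
time_s: 12.9
position: [576.2, 159.8, -3.1]
tool_rot: [[-0.0, 0.286, 0.958], [-0.001, 0.958, -0.286], [-1.0, -0.001, 0.0]]
ft_force: [-1.2, -2.0, 2.4]
width: 85.5
```

Run:
```python
from h import *
st(); s=cam("scene")
im=cv2.resize(s["color"][150:290,180:330],None,fx=5,fy=5,interpolation=cv2.INTER_CUBIC)
for th,c in ((50,(255,0,0)),(57,(0,0,255)),(65,(0,255,0))):
  a=np.radians(th)
  for yy in (72,-78):
    for x,z in ((0,0),(130*np.cos(a),130*np.sin(a)),(130*np.cos(a)-16*np.sin(a),130*np.sin(a)+16*np.cos(a)),(-16*np.sin(a),16*np.cos(a))):
      u=(proj(s,wf(x,yy,z))-[180,150]+.5)*5; cv2.circle(im,tuple(int(i) for i in u),3,c,-1)
cv2.imwrite("pics/s11.png",im)
```

```text
t 12.9 pos [576.2 159.8  -3.1] rest-frame [-24.1  -3.4  -3.1] toolz yaw rel RX deg -90.13 tiltxy [-0.0001 -0.0006] F [-1.19 -2.05  2.38] T [-0.51  0.13 -0.02] w 85.5 q [-0.2   0.84 -0.18  1.77  0.25  0.55 -0.83]
```

View pics/s11.png

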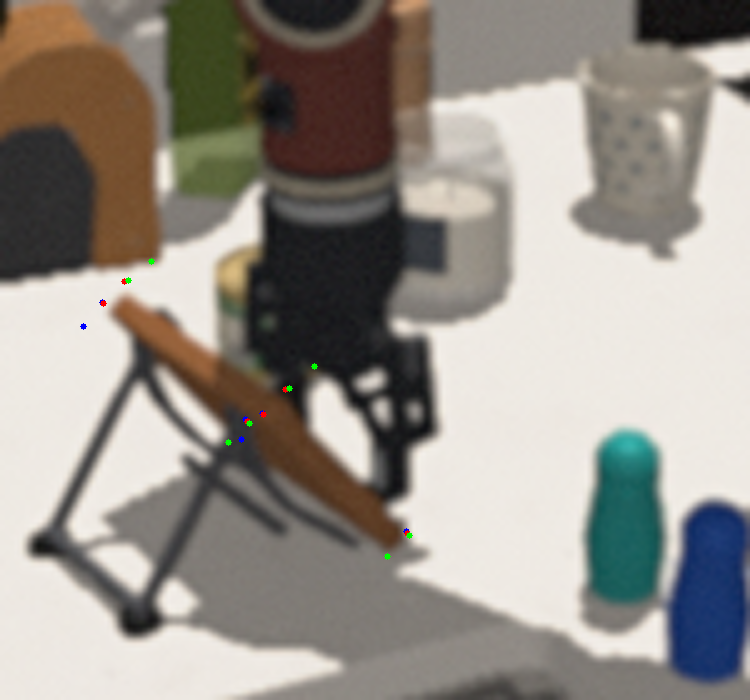

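Request:
send_rows(steps=[0,2,0,0,0,0,1,0,0,0,0,0,0,0,0,0,-2,0,0,0,0,-4,0,0,0,0,-15,0,0,0,0,-25,0,0,0,0,-25,0,0,0])

```text
time_s: 13.75
position: [556.3, 93.9, -3.0]
tool_rot: [[0.0, 0.285, 0.958], [0.0, 0.958, -0.285], [-1.0, 0.0, 0.0]]
ft_force: [0.7, -0.4, 0.3]
width: 85.5
```

Run:
```python
from h import *
st(); s=cam("scene");t=cam("top")
im=cv2.resize(s["color"][150:290,180:330],None,fx=5,fy=5,interpolation=cv2.INTER_CUBIC)
for th,c in ((55,(255,0,0)),(57,(0,0,255))):
  a=np.radians(th)
  for yy in (72,-78):
    for x,z in ((0,0),(130*np.cos(a),130*np.sin(a)),(130*np.cos(a)-16*np.sin(a),130*np.sin(a)+16*np.cos(a)),(-16*np.sin(a),16*np.cos(a))):
      u=(proj(s,wf(x,yy,z))-[180,150]+.5)*5; cv2.circle(im,tuple(int(i) for i in u),3,c,-1)
cv2.imwrite("pics/s12.png",im)
crop(t,170,140,150,110,5,"t12.png")
```

```text
t 13.75 pos [556.3  93.9  -3. ] rest-frame [-92.9  -3.1  -3. ] toolz yaw rel RX deg -90.08 tiltxy [0.0004 0.0002] F [ 0.73 -0.42  0.28] T [ 0.01  0.   -0.02] w 85.5 q [-0.09  0.81 -0.18  1.87  0.28  0.48 -0.76]
```

View pics/s12.png

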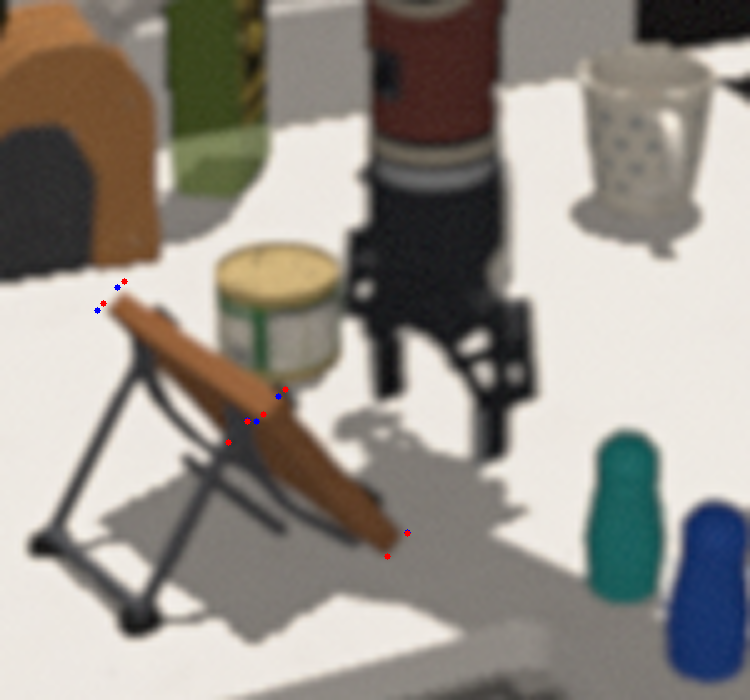

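View pics/t12.png

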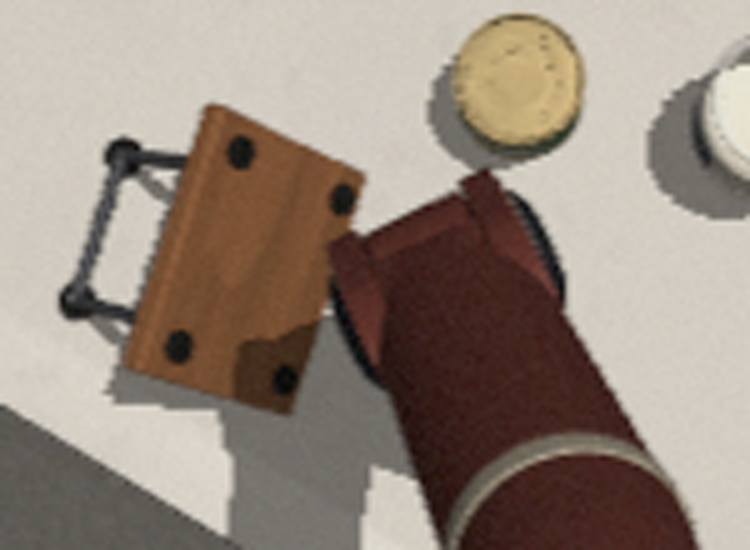

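The board stays leaning by itself, feet towards the lane. I'll measure its upper edge next.

Run:
```python
from h import *
t=cam("top")
q=lambda x,y:(170+(x+.5)/5-.5,140+(y+.5)/5-.5)
for p in ((210,105),(127,367)): print("plain top",rf(plane(t,*q(*p),108)).round(1))
for p in ((228,111),(148,373)): print("feet top",rf(plane(t,*q(*p),117)).round(1))
for p in ((364,178),(292,413)): print("feet bottom",rf(plane(t,*q(*p),10)).round(1))
```

```text
plain top [ 67.  -74.5 108. ]
plain top [ 66.7  73.2 108. ]
feet top [ 54.8 -73.1 117. ]
feet top [ 53.1  72.8 117. ]
feet bottom [-11.4 -72.6  10. ]
feet bottom [-12.4  71.6  10. ]
```

Request:
send_rows(steps=[-15,-5,0,0,0,-30,0,0,0.1428,0,-40,0,0,0.1428,0,-40,0,0,0.1428,0,-35,0,0,0.1428,0,-15,0,0,0.1428,0,0,0,0,0.1428,0,0,0,0,0.1428,0,0,0,0,0.1428,0,0,0,0,0.1428,0,0,0,0,0.1428,0,0,0,0,0.1428,0])

```text
time_s: 15.1
position: [555.2, 91.9, 173.0]
tool_rot: [[0.001, 0.957, -0.289], [0.002, -0.289, -0.957], [-1.0, 0.001, -0.002]]
ft_force: [0.6, -0.2, 0.4]
width: 85.5
```

```bash
python3 -c "
from h import *
st()"
```

```text
t 15.1 pos [555.2  91.9 173. ] rest-frame [-95.2  -2.6 173. ] toolz yaw rel RX deg 179.71 tiltxy [0.0013 0.0021] F [ 0.6  -0.17  0.39] T [-0.02  0.03 -0.05] w 85.5 q [-0.33  0.55  0.2   1.76 -0.15  0.84 -1.93]
```

Request:
send_rows(steps=[0,-1,-20,0,0,0,-1,-40,0,0,0,0,-45,0,0,0,0,-30,0,0,0,0,-12,0,0,0,0,0,0,0,15,0,0,0,0,20,0,0,0,0,10,0,0,0,0,0,0,0,0,0])

```text
time_s: 16.1
position: [594.2, 229.3, 125.6]
tool_rot: [[-0.004, 0.958, -0.288], [-0.002, -0.288, -0.958], [-1.0, -0.003, 0.003]]
ft_force: [-0.5, 0.3, -0.3]
width: 85.6
```

Run:
```python
from h import *
st(); s=cam("scene");t=cam("top")
crop(s,160,110,170,130,4,"s13.png");crop(t,150,120,150,120,4,"t13.png")
```

```text
t 16.1 pos [594.2 229.3 125.6] rest-frame [ 47.6  -1.  125.6] toolz yaw rel RX deg 179.76 tiltxy [-0.0035 -0.0022] F [-0.51  0.29 -0.31] T [ 0.01 -0.02 -0.01] w 85.6 q [-0.52  0.71  0.2   1.58 -0.17  0.87 -2.12]
```

View pics/s13.png

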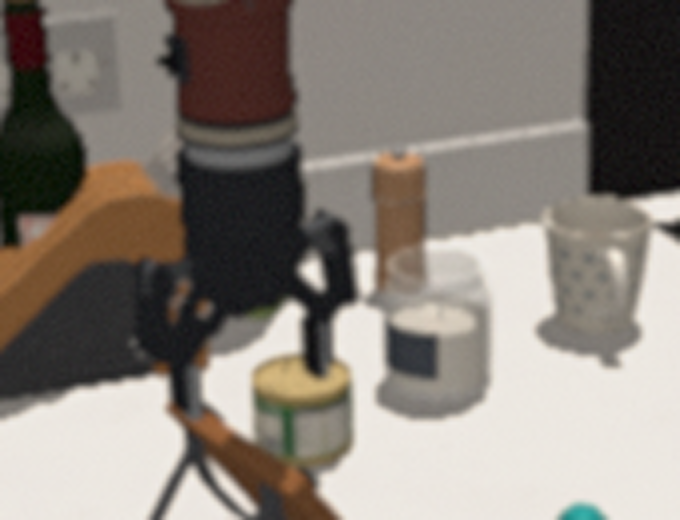

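View pics/t13.png

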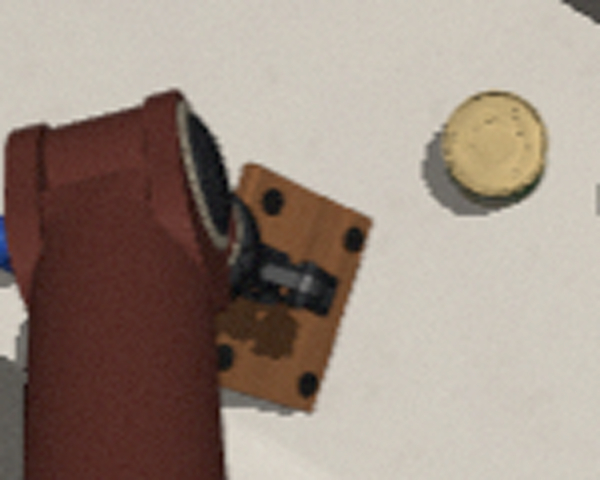

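Request:
send_rows(steps=[12,0,-2,0,0,20,0,0,0,0,9,0,0,0,0,0,0,0,0,0])

```text
time_s: 16.6
position: [594.8, 233.3, 84.2]
tool_rot: [[-0.003, 0.958, -0.286], [-0.001, -0.286, -0.958], [-1.0, -0.003, 0.002]]
ft_force: [0.4, 0.5, -0.4]
width: 85.2
```

Run:
```python
from h import *
st(); s=cam("scene");t=cam("top")
crop(s,160,130,150,110,5,"s14.png")
```

```text
t 16.6 pos [594.8 233.3  84.2] rest-frame [51.6 -0.5 84.2] toolz yaw rel RX deg 179.89 tiltxy [-0.0032 -0.0012] F [ 0.41  0.55 -0.36] T [ 0.01 -0.02  0.03] w 85.2 q [-0.51  0.77  0.18  1.61 -0.18  0.79 -2.11]
```

View pics/s14.png

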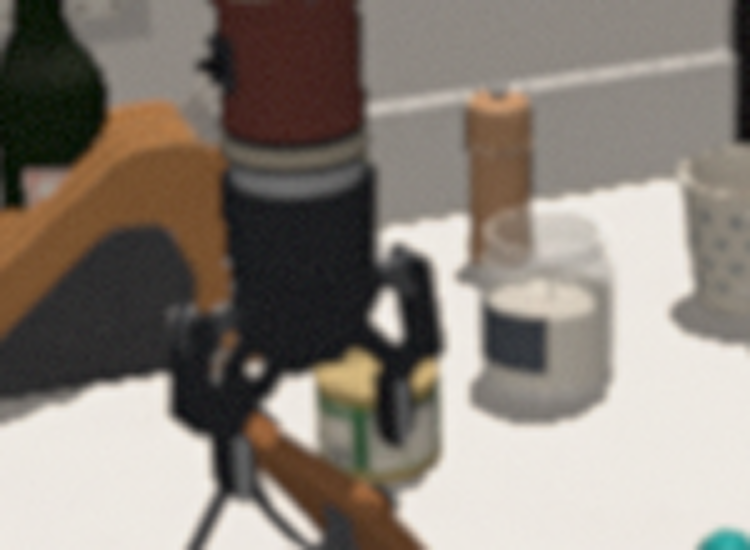

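Request:
send_rows(steps=[0,0,0,0,40,0,0,0,0,76,0,0,5,0,76,0,0,8,0,76,0,0,7,0,76,0,0,6,0,76,0,0,6,0,76,0,0,6,0,76,0,0,5,0,76,0,0,0,0,76], force=20)

```text
time_s: 17.7
position: [583.3, 190.9, 85.7]
tool_rot: [[-0.001, 0.958, -0.287], [-0.001, -0.287, -0.958], [-1.0, -0.0, 0.001]]
ft_force: [0.4, 0.8, 1.1]
width: 60.3
```

Run:
```python
from h import *
st(); s=cam("scene");t=cam("top")
crop(s,160,130,150,110,5,"s15.png");crop(t,170,130,120,100,5,"t15.png")
```

```text
t 17.7 pos [583.3 190.9  85.7] rest-frame [ 7.7 -1.5 85.7] toolz yaw rel RX deg 179.8 tiltxy [-0.0008 -0.0011] F [0.44 0.75 1.11] T [ 0.02 -0.03  0.02] w 60.3 q [-0.46  0.73  0.18  1.69 -0.18  0.74 -2.06]
```

View pics/s15.png

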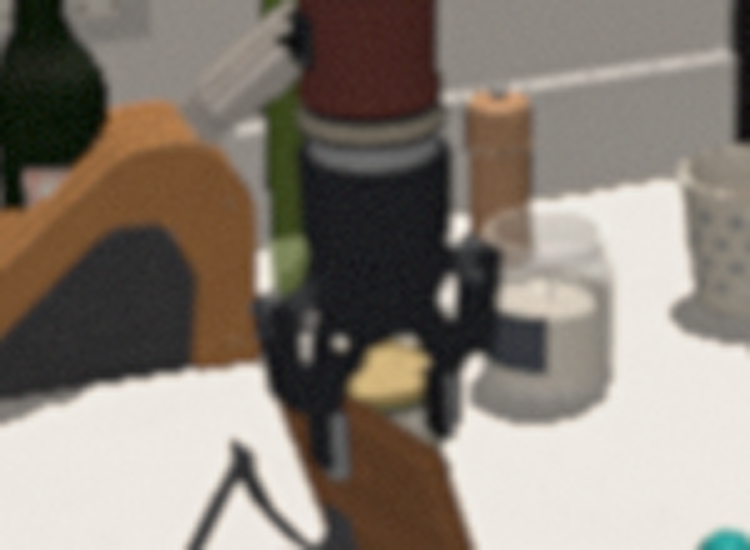

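View pics/t15.png

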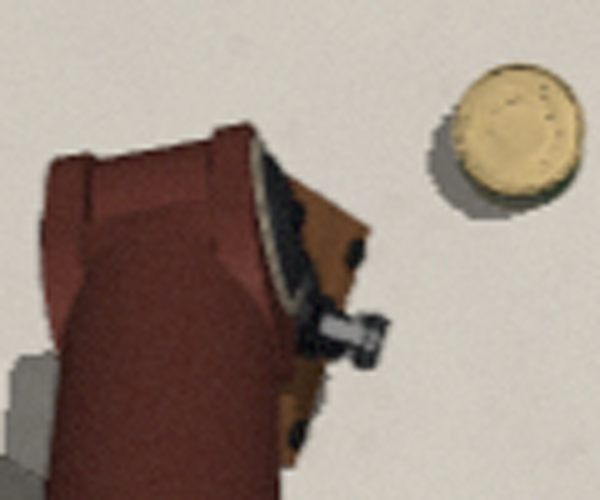

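Request:
send_rows(steps=[0,0,2,0,95,0,0,2,0,115,0,0,3,0,130,0,0,4,0,140,0,0,4,0,145,0,0,4,0,145,0,0,3,0,145,0,0,0,0,145])

```text
time_s: 18.6
position: [577.3, 170.4, 85.9]
tool_rot: [[-0.0, 0.958, -0.287], [-0.0, -0.287, -0.958], [-1.0, 0.0, 0.0]]
ft_force: [-0.2, -1.0, 0.2]
width: 36.6
```

Run:
```python
from h import *
st(); s=cam("scene");t=cam("top")
crop(s,160,130,150,110,5,"s16.png");crop(t,170,130,120,100,5,"t16.png")
```

```text
t 18.6 pos [577.3 170.4  85.9] rest-frame [-13.6  -1.6  85.9] toolz yaw rel RX deg 179.82 tiltxy [-0.     -0.0004] F [-0.18 -1.05  0.19] T [-0.01 -0.04 -0.04] w 36.6 q [-0.43  0.71  0.17  1.72 -0.17  0.72 -2.03]
```

View pics/s16.png

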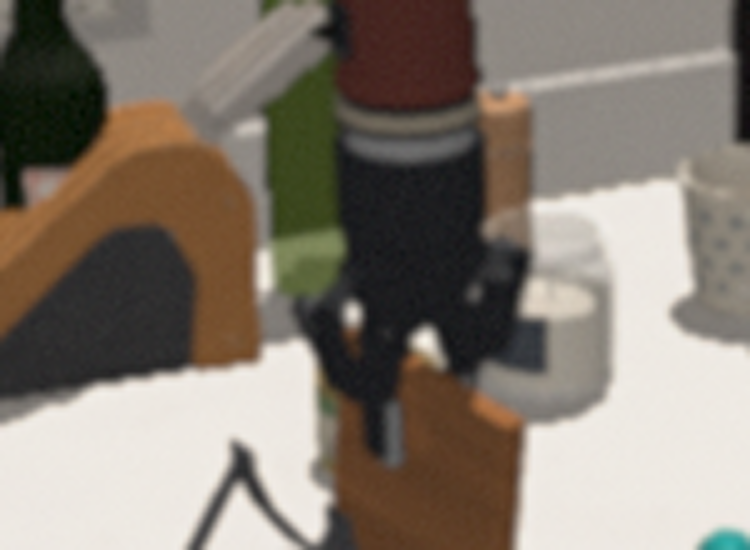

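View pics/t16.png

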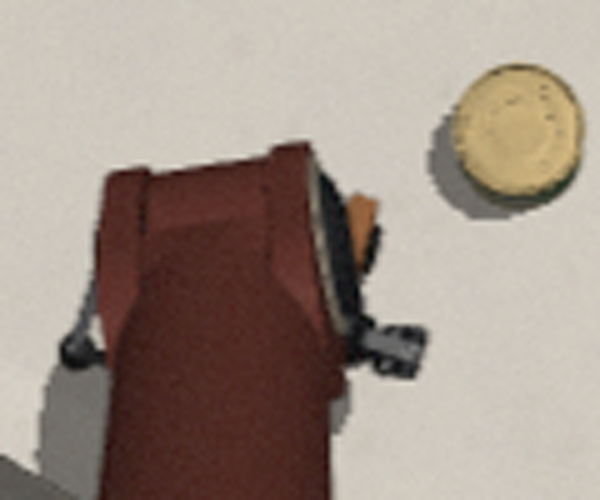

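Request:
send_rows(steps=[0,0,2,0,152,0,0,3,0,160,0,0,3,0,160,0,0,3,0,160,0,0,3,0,160,0,0,3,0,160,0,0,3,0,160,0,0,2,0,160,0,0,0,0,160,0,0,0,0,160])

```text
time_s: 19.7
position: [571.1, 150.2, 85.9]
tool_rot: [[0.0, 0.958, -0.286], [0.0, -0.286, -0.958], [-1.0, 0.0, -0.0]]
ft_force: [0.0, -0.5, -0.2]
width: 32.0
```

Run:
```python
from h import *
st(); s=cam("scene");t=cam("top")
crop(s,180,130,150,120,5,"s17.png");crop(t,170,130,120,100,5,"t17.png")
```

```text
t 19.7 pos [571.1 150.2  85.9] rest-frame [-34.7  -1.3  85.9] toolz yaw rel RX deg 179.89 tiltxy [0.0001 0.0001] F [ 0.01 -0.48 -0.16] T [-0.05  0.09  0.  ] w 32.0 q [-0.4   0.7   0.17  1.76 -0.17  0.7  -2.  ]
```

View pics/s17.png

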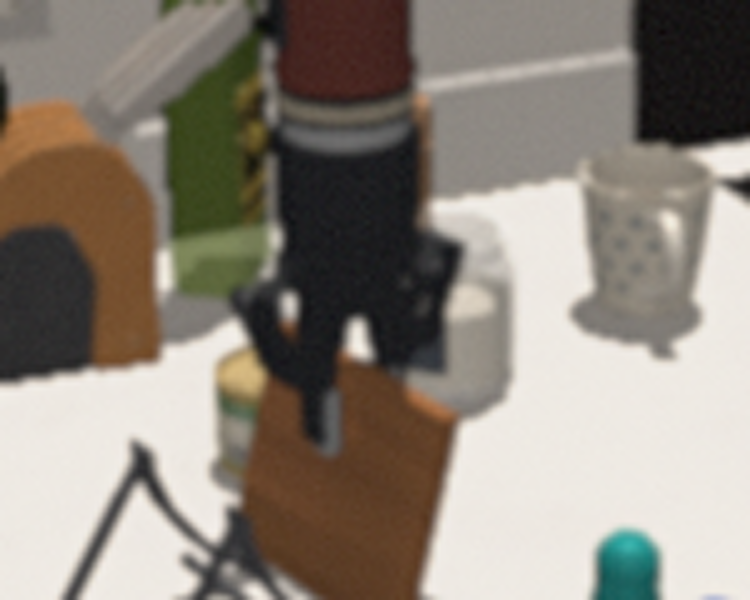

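View pics/t17.png

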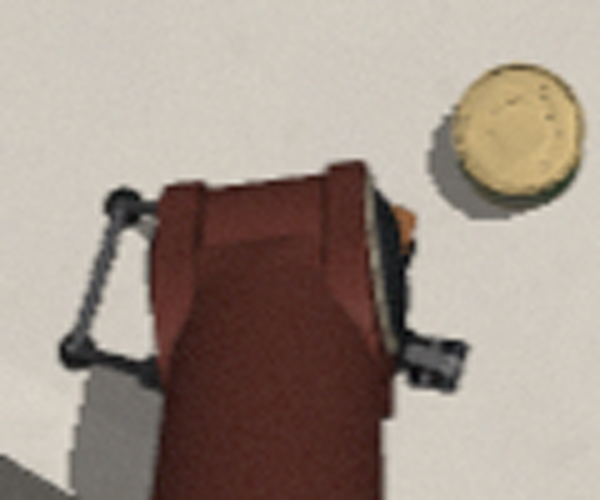

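```bash
cat >> h.py <<'E'
def yplane(im,u,v,y):
    o,d=ray(im,u,v); k=(y-(o-TOE)@RY)/(d@RY); return rf(o+d*k)
E
python3 - <<'E'
from h import *
s=cam("scene"); crop(s,200,180,120,120,5,"s18.png")
q=lambda x,y:(180+(x+.5)/5-.5,130+(y+.5)/5-.5)
for p in ((457,415),(440,500),(418,598)): print(yplane(s,*q(*p),74).round(1))
E
```

```text
[-45.3  74.  125.7]
[-34.  74.  81.]
[-19.1  74.   28.6]
```

View pics/s18.png

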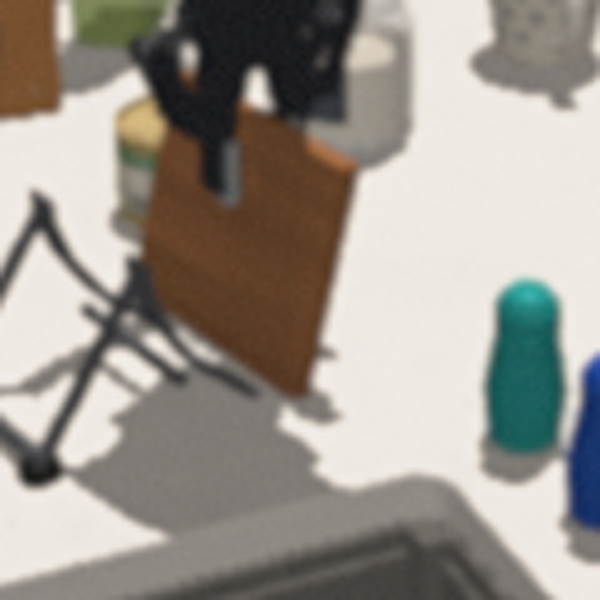

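Request:
send_rows(steps=[0,0,6,0,160,0.8,0,0,0,144,0.8,0,-1.7,0,128,0.8,0,-1.7,0,112,0.8,0,-1.7,0,96,0.8,0,-1.7,0,80,0.8,0,-1.7,0,64,0.8,0,-1.7,0,48,0.8,0,-1.7,0,32,0.8,0,-1.7,0,16,0.8,0,-1.7,0,0,0,0,-1,0,0])

```text
time_s: 21.05
position: [574.0, 160.2, 77.8]
tool_rot: [[-0.0, 0.958, -0.286], [-0.0, -0.286, -0.958], [-1.0, -0.0, 0.0]]
ft_force: [0.4, -0.2, 0.9]
width: 85.2
```

Run:
```python
from h import *
st(); s=cam("scene"); crop(s,180,130,150,120,5,"s19.png")
```

```text
t 21.05 pos [574.  160.2  77.8] rest-frame [-24.3  -1.3  77.8] toolz yaw rel RX deg 179.89 tiltxy [-0.0001 -0.    ] F [ 0.39 -0.18  0.91] T [-0.11  0.02 -0.01] w 85.2 q [-0.41  0.72  0.17  1.75 -0.17  0.69 -2.01]
```

View pics/s19.png

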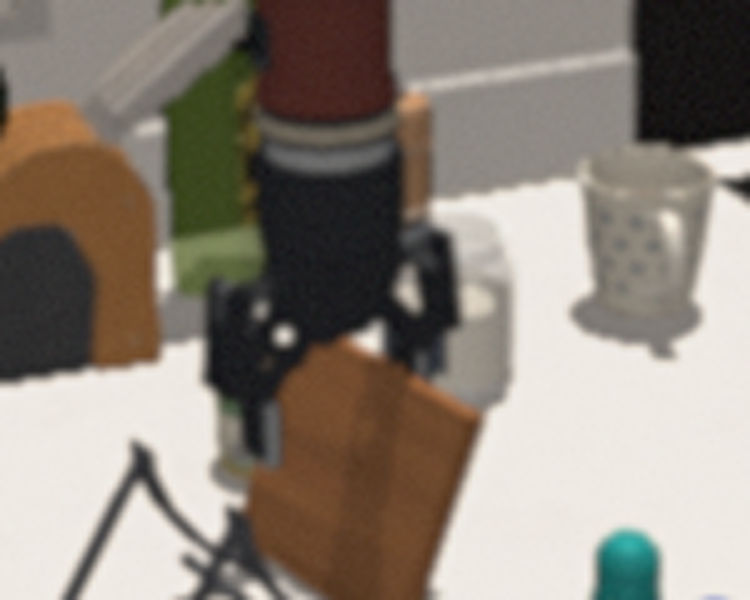

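Request:
send_rows(steps=[0,-8,0,0,0,0,-8,0,0,0,0,-7.06,0.5,-0.1428,0,0,-7.06,0.5,-0.1428,0,0,-7.06,0.5,-0.1428,0,0,-7.06,0.5,-0.1428,0,0,-7.06,0.5,-0.1428,0,0,0,0,0,0])

```text
time_s: 21.9
position: [522.3, 162.0, 77.9]
tool_rot: [[-0.002, 0.911, 0.411], [0.0, 0.411, -0.911], [-1.0, -0.002, -0.001]]
ft_force: [0.3, 0.1, -0.1]
width: 85.4
```

Run:
```python
from h import *
s=st(); R=s["tool_rot"]; print("Bcentre",rf(s["position"]+49.6*R[:,2]),"A",rf(s["position"]-49.6*R[:,2]))
s=cam("scene"); crop(s,180,130,150,120,5,"s20.png")
```

```text
t 21.9 pos [522.3 162.   77.9] rest-frame [-37.3  48.8  77.9] toolz yaw rel RX deg -139.21 tiltxy [-0.0022  0.    ] F [ 0.27  0.12 -0.07] T [-0.1   0.03 -0.01] w 85.4 q [-0.32  0.66 -0.03  1.88  0.04  0.6  -1.52]
Bcentre [-74.81757337  16.43184416  77.83205876] A [ 0.28257566 81.24387186 77.92522495]
```

View pics/s20.png

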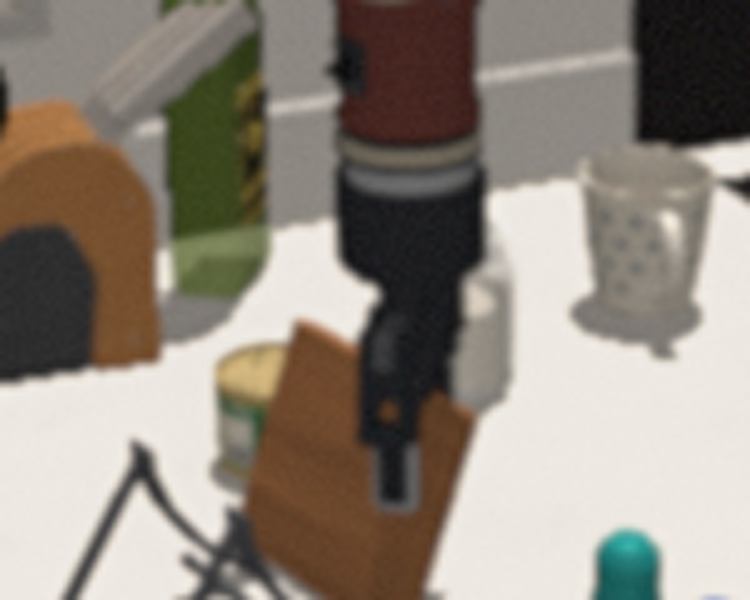

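Request:
send_rows(steps=[0,-7.06,0.5,-0.1428,0,0,-7.06,0.5,-0.1428,0,0,-7.06,0.5,-0.1428,0,0,-7.06,0.5,-0.1428,0,0,-7.06,0.5,-0.1428,0,0,-7.06,0.5,-0.1428,0,0,0,0,0,0])

```text
time_s: 22.65
position: [496.7, 130.2, 77.7]
tool_rot: [[-0.001, 0.29, 0.957], [-0.001, 0.957, -0.29], [-1.0, -0.001, -0.001]]
ft_force: [-0.4, 0.1, 0.6]
width: 85.5
```

Run:
```python
from h import *
s=st(); R=s["tool_rot"]; print("Bcentre",rf(s["position"]+49.6*R[:,2]),"A",rf(s["position"]-49.6*R[:,2]))
s=cam("scene"); crop(s,180,130,150,120,5,"s21.png");s=cam("top"); crop(s,180,130,150,120,5,"t21.png")
```

```text
t 22.65 pos [496.7 130.2  77.7] rest-frame [-75.1  64.4  77.7] toolz yaw rel RX deg -90.37 tiltxy [-0.0011 -0.0007] F [-0.42  0.05  0.55] T [-0.08  0.1  -0.05] w 85.5 q [-0.12  0.64 -0.27  1.97  0.3   0.57 -0.89]
Bcentre [-75.43386871  14.75536845  77.65182093] A [-74.79995582 113.95331013  77.73257244]
```

View pics/s21.png

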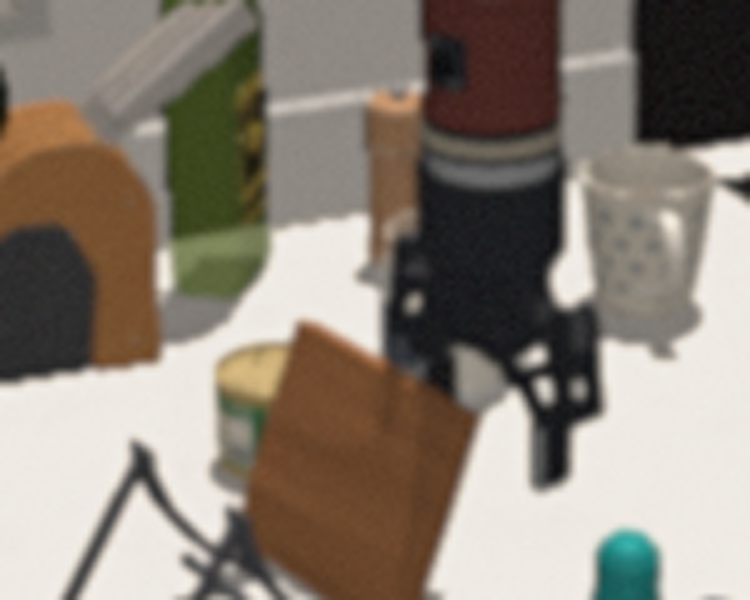

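View pics/t21.png

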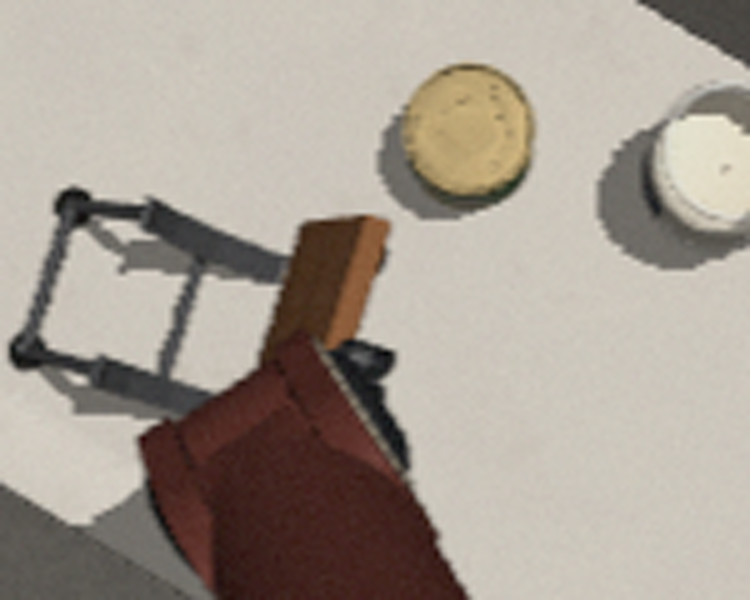

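Request:
send_rows(steps=[0,-3,1,0,0,2,-4,1,0,0,3,-4,1,0,0,3,-4,1,0,0,3,-4,1,0,0,3,-4,0,0,0,2,-2,0,0,0,0,0,0,0,0])

```text
time_s: 23.55
position: [494.4, 105.0, 61.6]
tool_rot: [[-0.001, 0.287, 0.958], [-0.001, 0.958, -0.287], [-1.0, -0.001, -0.0]]
ft_force: [0.2, -1.4, 1.5]
width: 85.4
```

Run:
```python
from h import *
st()
s=cam("scene"); crop(s,200,150,150,120,5,"s22.png")
```

```text
t 23.55 pos [494.4 105.   61.6] rest-frame [-99.8  59.4  61.6] toolz yaw rel RX deg -90.19 tiltxy [-0.0006 -0.0007] F [ 0.16 -1.44  1.47] T [-0.3   0.08 -0.04] w 85.4 q [-0.08  0.66 -0.26  2.    0.32  0.52 -0.86]
```

View pics/s22.png

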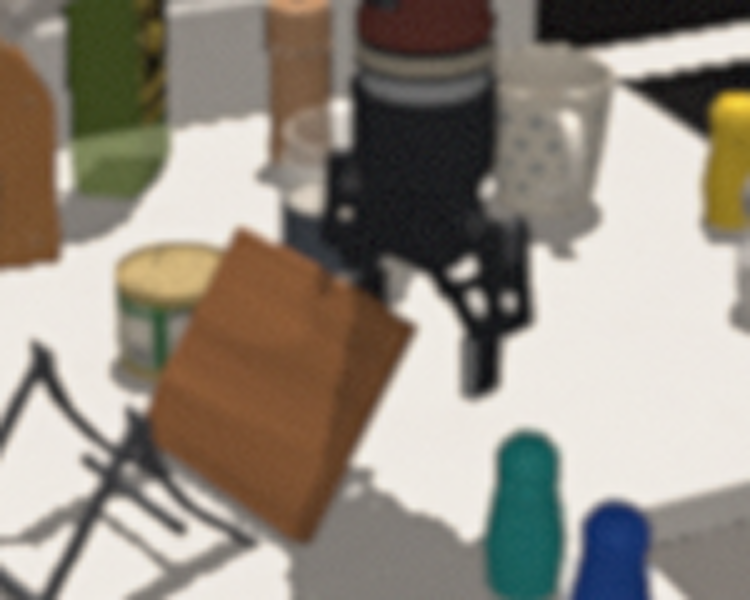

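Run:
```python
from h import *
s=cam("scene")
q=lambda x,y:(200+(x+.5)/5-.5,150+(y+.5)/5-.5)
for p in ((412,325),(306,542)): print(yplane(s,*q(*p),73).round(1))
for p in ((240,229),(152,415)): print(yplane(s,*q(*p),-75).round(1))
```

```text
[-81.7  73.  108. ]
[-11.6  73.    4.4]
[-78.8 -75.  109.3]
[-15.  -75.   13.2]
```

Request:
send_rows(steps=[2,-2,2,0,0,3,-3,2,0,0,3,-4,2,0,0,3,-4,2,0,0,3,-4,1,0,0,2,-4,1,0,0,2,-4,0,0,0,2,-3,0,0,0,2,-2,0,0,0,0,0,0,0,0])

```text
time_s: 24.65
position: [495.4, 73.8, 39.6]
tool_rot: [[-0.0, 0.286, 0.958], [-0.0, 0.958, -0.286], [-1.0, -0.001, -0.0]]
ft_force: [0.2, -1.0, 0.1]
width: 85.3
```

Run:
```python
from h import *
st()
s=cam("scene"); crop(s,200,150,150,120,5,"s23.png")
```

```text
t 24.65 pos [495.4  73.8  39.6] rest-frame [-129.5   49.6   39.6] toolz yaw rel RX deg -90.14 tiltxy [-0.0005 -0.0004] F [ 0.22 -0.97  0.08] T [-0.24  0.14 -0.06] w 85.3 q [-0.03  0.69 -0.25  2.03  0.35  0.46 -0.83]
```

View pics/s23.png

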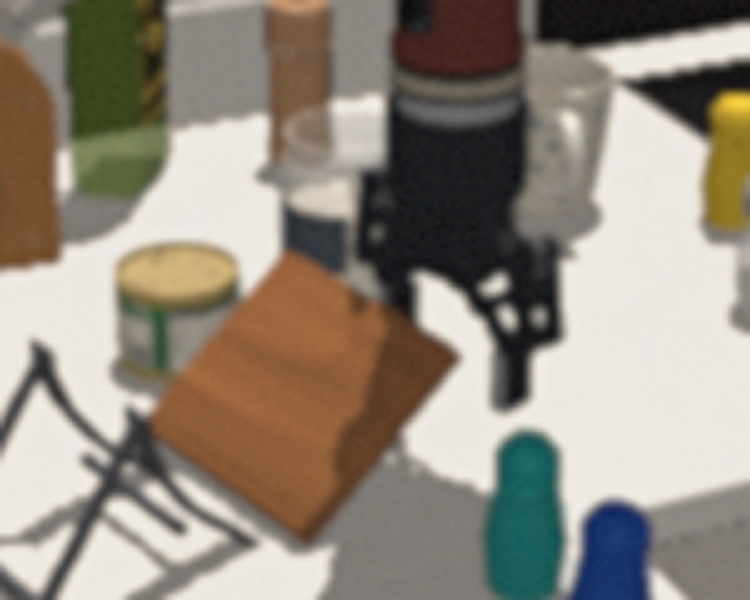

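Request:
send_rows(steps=[3,-2,0,0,0,3,-2,0,0,0,3,-2,0,0,0,3,-2,0,0,0,3,-2,0,0,0,3,-2,0,0,0,3,-1.5,0,0,0,2,-1.5,0,0,0,2,-1.5,0,0,0,0,0,0,0,0])

```text
time_s: 25.7
position: [490.6, 58.2, 14.6]
tool_rot: [[-0.001, 0.286, 0.958], [-0.0, 0.958, -0.286], [-1.0, -0.001, -0.001]]
ft_force: [-0.3, -0.9, -0.9]
width: 85.6
```

Run:
```python
from h import *
st()
s=cam("scene"); crop(s,200,150,150,120,5,"s24.png")
```

```text
t 25.7 pos [490.6  58.2  14.6] rest-frame [-145.9   49.7   14.6] toolz yaw rel RX deg -90.13 tiltxy [-0.0007 -0.0004] F [-0.31 -0.89 -0.89] T [-0.2   0.13 -0.02] w 85.6 q [-0.02  0.73 -0.22  2.06  0.38  0.39 -0.83]
```

View pics/s24.png

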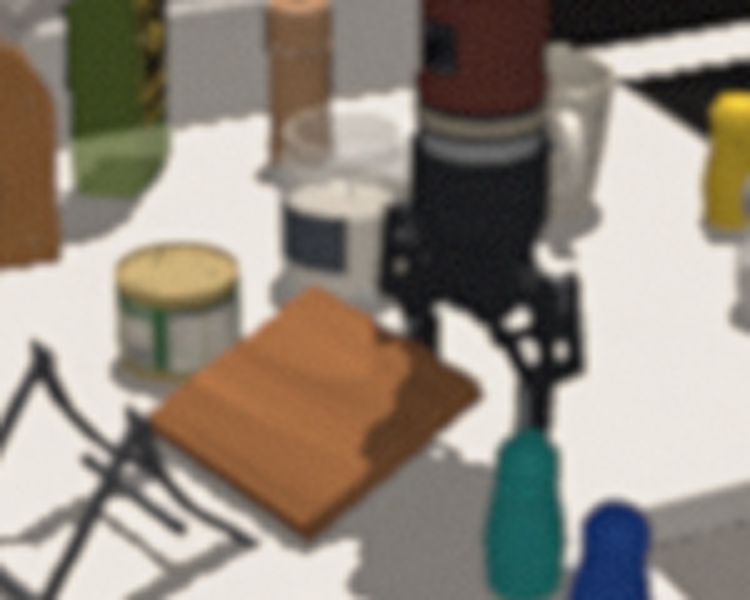

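Request:
send_rows(steps=[2,-1,0,0,0,2,-1,0,0,0,2,-1,0,0,0,2,-1,0,0,0,2,-1,0,0,0,2,-1,0,0,0,2,-1,0,0,0,1,-1,0,0,0,1,-1,0,0,0,1,-1,0,0,0,0,-1,0,0,0,0,0,0,0,0])

```text
time_s: 26.95
position: [487.8, 48.0, -2.1]
tool_rot: [[0.0, 0.286, 0.958], [0.0, 0.958, -0.286], [-1.0, 0.0, 0.0]]
ft_force: [0.3, -0.9, -0.1]
width: 85.6
```

Run:
```python
from h import *
st()
s=cam("scene"); crop(s,200,150,150,120,5,"s25.png")
```

```text
t 26.95 pos [487.8  48.   -2.1] rest-frame [-156.4   49.5   -2.1] toolz yaw rel RX deg -90.12 tiltxy [0.0002 0.0001] F [ 0.28 -0.9  -0.08] T [-0.03  0.02 -0.03] w 85.6 q [-0.01  0.76 -0.19  2.07  0.4   0.34 -0.83]
```

View pics/s25.png

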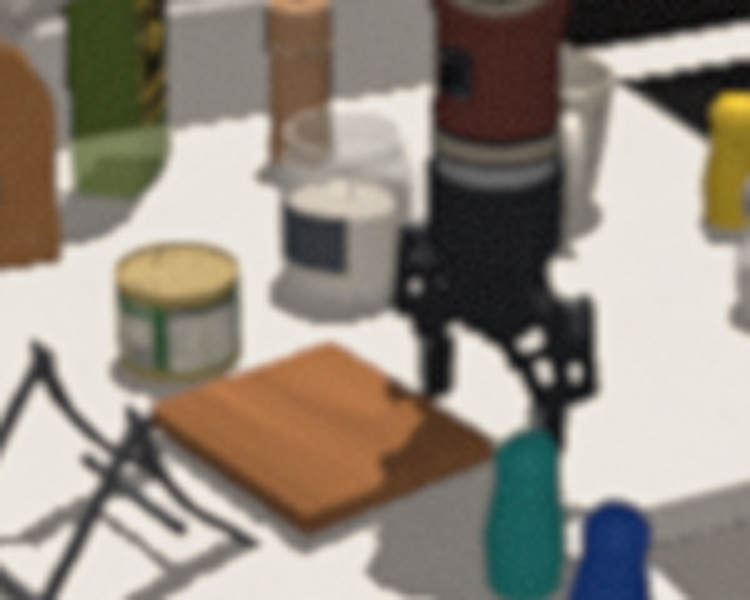

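Request:
send_rows(steps=[0,-1,0,0,0,0,-2,0,0,0,0,-4,0,0,0,0,-10,0,0,0,0,-10,0,0,0,-20,0,0,0,0,-40,0,0,0,0,-40,0,0,0,0,-35,0,0,0,0])

```text
time_s: 27.9
position: [479.5, 20.8, 134.4]
tool_rot: [[-0.0, 0.287, 0.958], [-0.001, 0.958, -0.287], [-1.0, -0.001, 0.0]]
ft_force: [0.2, -0.3, -1.4]
width: 85.6
```

Run:
```python
from h import *
st()
s=cam("scene"); crop(s,200,150,150,120,5,"s26.png"); t=cam("top"); crop(t,180,120,190,140,4,"t26.png")
```

```text
t 27.9 pos [479.5  20.8 134.4] rest-frame [-184.8   49.7  134.4] toolz yaw rel RX deg -90.19 tiltxy [-0.0001 -0.0005] F [ 0.22 -0.31 -1.4 ] T [ 0.   -0.04  0.01] w 85.6 q [ 0.17  0.51 -0.37  2.01  0.29  0.67 -0.68]
```

View pics/s26.png

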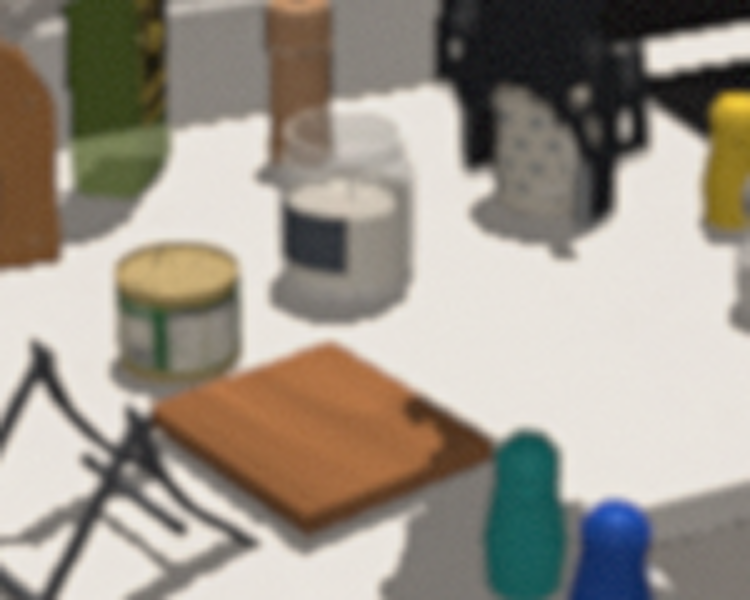

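View pics/t26.png

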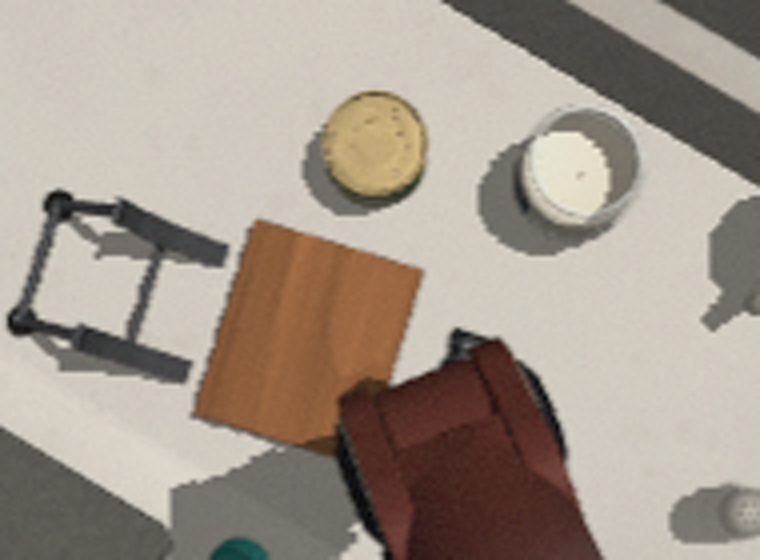

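Run:
```python
from h import *
t=cam("top");s=cam("scene")
qt=lambda x,y:(180+(x+.5)/4-.5,120+(y+.5)/4-.5); qs=lambda x,y:(200+(x+.5)/5-.5,150+(y+.5)/5-.5)
P=[]
for a,b in (((258,219),(152,408)),((423,269),(330,343)),((193,415),(305,520))):
    p,g=tri(t,qt(*a),s,qs(*b)); print(p.round(1),rf(p).round(1),round(g,1)); P.append(rf(plane(t,*qt(*a),22)))
print(np.round(P,1))
c=(P[1]+P[2])/2; print("centre",c, wf(*c))
# shaker
crop(t,330,220,60,50,8,"t27.png"); crop(s,330,160,60,80,8,"s27.png")
```

```text
[647.8 146.9  17. ] [-16.1 -75.8  17. ] 0.6
[612.6  26.2  16.5] [-141.8  -76.3   16.5] 1.0
[505.3 192.6  17.5] [-12.8  73.8  17.5] 3.4
[[ -17.   -75.    22. ]
 [-142.3  -75.3   22. ]
 [ -14.7   74.8   22. ]]
centre [-78.48708171  -0.24304051  22.        ] [557.64149648 108.57600989  22.        ]
```

View pics/t27.png

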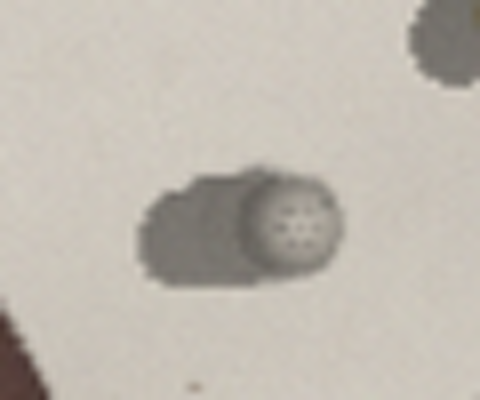

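View pics/s27.png

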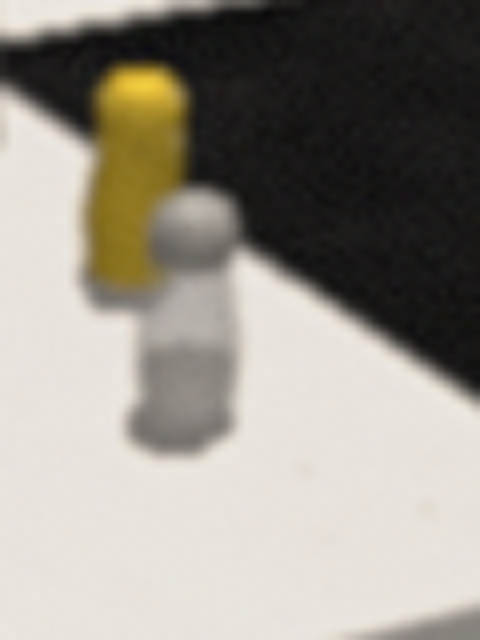

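Run:
```python
from h import *
t=cam("top");s=cam("scene")
a=(330+297.5/8-.5,220+228/8-.5); b=(330+196/8-.5,160+225/8-.5)
p=plane(t,*a,85); print(p,rf(p)); print(tri(t,a,s,b))
```

```text
[ 439.83967036 -195.10440496   85.        ] [-403.11938281   26.45777747   85.        ]
(array([ 440.39274606, -196.35096457,   77.52375749]), np.float64(1.8750066206959435))
```

Request:
send_rows(steps=[0,-25,3,0,0,0,-45,5,0,0,0,-45,5,0,0,0,-45,5,0,0,0,-40,4,0,0,0,-18,1,0,0,0,0,0,0,0])

```text
time_s: 28.9
position: [437.2, -196.9, 130.9]
tool_rot: [[-0.005, 0.293, 0.956], [-0.0, 0.956, -0.293], [-1.0, -0.001, -0.004]]
ft_force: [-0.4, 0.9, 0.4]
width: 85.0
```

```bash
python3 -c "
from h import *
st()"
```

```text
t 28.9 pos [ 437.2 -196.9  130.9] rest-frame [-405.6   28.4  130.9] toolz yaw rel RX deg -90.53 tiltxy [-0.0045 -0.0001] F [-0.41  0.88  0.36] T [ 0.02  0.04 -0.04] w 85.0 q [ 0.64  0.52 -0.38  2.01  0.31  0.67 -0.24]
```

Request:
send_rows(steps=[20,2,1.5,0,0,30,0,0,0,0,30,0,0,0,0,15,0,0,0,0,6,0,0,0,0,0,0,0,0,0,0,0,0,0,60,0,0,0,0,110,0,0,0,0,140,0,0,0,0,140,0,0,0,0,140,0,0,0,0,140], force=25)

```text
time_s: 30.1
position: [442.1, -192.0, 32.8]
tool_rot: [[0.001, 0.286, 0.958], [-0.001, 0.958, -0.286], [-1.0, -0.0, 0.001]]
ft_force: [-0.7, 1.0, 6.3]
width: 39.4
```

Run:
```python
from h import *
st(); s=cam("scene"); crop(s,280,120,120,110,5,"s28.png")
```

```text
t 30.1 pos [ 442.1 -192.    32.8] rest-frame [-399.5   25.2   32.8] toolz yaw rel RX deg -90.13 tiltxy [ 0.0012 -0.0007] F [-0.66  1.05  6.29] T [0.16 0.25 0.02] w 39.4 q [ 0.54  0.69 -0.27  2.08  0.42  0.42 -0.35]
```

View pics/s28.png

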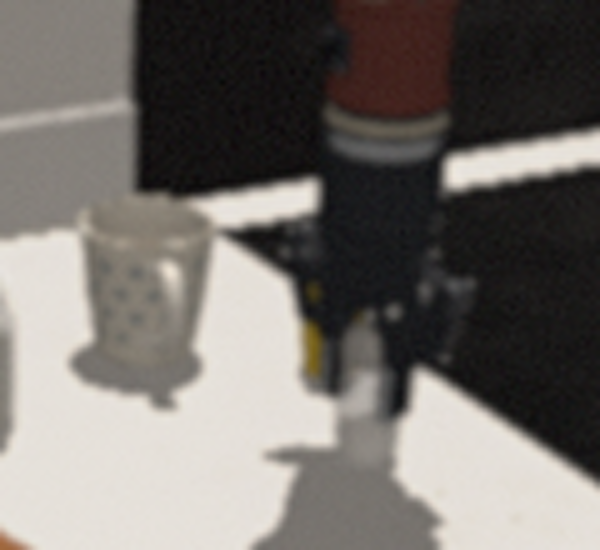

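Request:
send_rows(steps=[-10,0,0,0,140,-20,0,0,0,140,-25,0,0,0,140,-10,15,2,0,140,0,30,3,0,140,0,40,4,0,140,0,45,4,0,140,0,45,4,0,140,0,45,4,0,140,0,40,3,0,140,0,35,2,0,140,0,0,0,0,140])

```text
time_s: 31.35
position: [552.0, 93.2, 97.4]
tool_rot: [[0.003, 0.276, 0.961], [0.008, 0.961, -0.276], [-1.0, 0.008, 0.001]]
ft_force: [-0.3, 0.3, -0.8]
width: 38.7
```

```bash
python3 -c "
from h import *
st()"
```

```text
t 31.35 pos [552.   93.2  97.4] rest-frame [-94.8   0.8  97.4] toolz yaw rel RX deg -89.49 tiltxy [0.0031 0.0075] F [-0.33  0.31 -0.83] T [-0.01  0.02 -0.03] w 38.7 q [ 0.    0.66 -0.32  1.83  0.3   0.69 -0.76]
```

Request:
send_rows(steps=[0,10,0,0,140,0,10,0,0,140,0,0,0,0,140,0,0,0,0,140])

```text
time_s: 31.75
position: [556.5, 102.0, 96.8]
tool_rot: [[-0.0, 0.287, 0.958], [-0.0, 0.958, -0.287], [-1.0, -0.001, -0.0]]
ft_force: [0.6, -0.2, -1.2]
width: 38.8
```

Run:
```python
from h import *
st(); s=cam("scene"); crop(s,200,120,150,120,5,"s29.png")
```

```text
t 31.75 pos [556.5 102.   96.8] rest-frame [-85.1  -1.1  96.8] toolz yaw rel RX deg -90.15 tiltxy [-0.0004 -0.0005] F [ 0.59 -0.22 -1.17] T [0.02 0.05 0.01] w 38.8 q [-0.02  0.67 -0.31  1.81  0.29  0.71 -0.79]
```

View pics/s29.png

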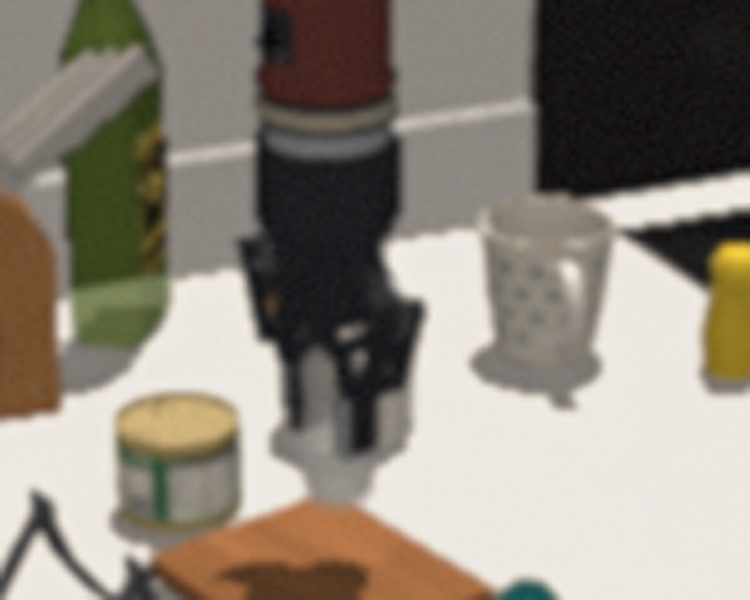

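Request:
send_rows(steps=[10,6,0,0,140,15,4,-1,0,140,10,0,0,0,140,3,0,0,0,140,1,0,0,0,140,1,0,0,0,140,0,0,0,0,140])

```text
time_s: 32.5
position: [558.9, 112.3, 57.2]
tool_rot: [[0.001, 0.286, 0.958], [0.0, 0.958, -0.286], [-1.0, 0.0, 0.001]]
ft_force: [0.3, -0.3, -1.6]
width: 39.1
```

Request:
send_rows(steps=[1,0,0,0,140,0.5,0,0,0,140,0,0,0,0,140])

```text
time_s: 32.8
position: [558.7, 112.4, 55.5]
tool_rot: [[0.0, 0.286, 0.958], [0.0, 0.958, -0.286], [-1.0, 0.0, 0.0]]
ft_force: [0.0, -0.6, -0.6]
width: 38.7
```

Run:
```python
from h import *
st(); s=cam("scene"); crop(s,220,150,100,100,6,"s30.png")
```

```text
t 32.8 pos [558.7 112.4  55.5] rest-frame [-74.5  -0.1  55.5] toolz yaw rel RX deg -90.12 tiltxy [0.0002 0.0001] F [ 0.   -0.62 -0.62] T [-0.    0.03  0.04] w 38.7 q [-0.06  0.73 -0.28  1.83  0.32  0.63 -0.82]
```

View pics/s30.png

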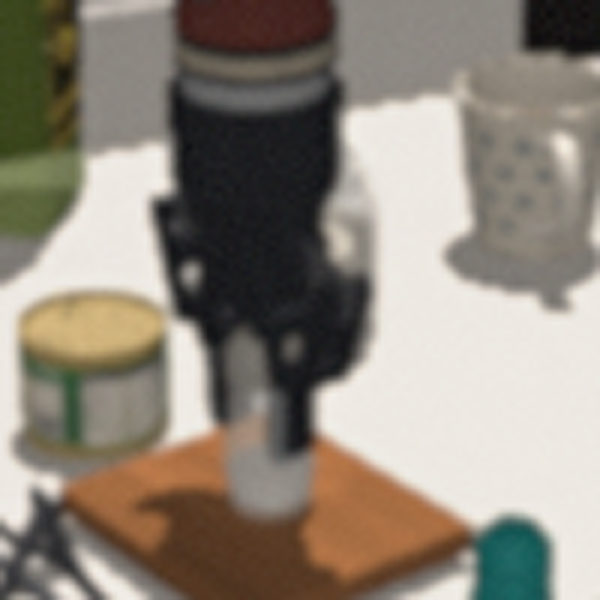

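Request:
send_rows(steps=[0.7,0,0,0,140,0,0,0,0,140,0,0,0,0,125,0,0,0,0,105,0,0,0,0,70,0,0,0,0,30,0,0,0,0,0,0,0,0,0,0,-15,0,0,0,0,-35,0,0,0,0,-45,0,0,0,0,-40,0,0,0,0])

```text
time_s: 34.05
position: [558.5, 112.5, 191.3]
tool_rot: [[0.0, 0.286, 0.958], [0.0, 0.958, -0.286], [-1.0, 0.0, 0.0]]
ft_force: [1.0, -0.1, -0.1]
width: 85.2
```

Request:
send_rows(steps=[0,-20,0,0,0,0,-40,0,0,0,0,-45,0,0,0,0,-45,0,0,0,0,-45,0,0,0,0,-25,0,0,0,0,0,0,0,0])

```text
time_s: 34.75
position: [493.9, -103.9, 189.3]
tool_rot: [[-0.002, 0.294, 0.956], [-0.003, 0.956, -0.295], [-1.0, -0.003, -0.001]]
ft_force: [-0.2, 0.6, -0.6]
width: 85.6
```

Run:
```python
from h import *
st(); s=cam("scene"); crop(s,200,130,150,120,5,"s31.png"); t=cam("top"); crop(t,170,120,190,140,4,"t31.png")
```

```text
t 34.75 pos [ 493.9 -103.9  189.3] rest-frame [-300.3    0.5  189.3] toolz yaw rel RX deg -90.63 tiltxy [-0.0019 -0.003 ] F [-0.22  0.57 -0.57] T [ 0.05 -0.02  0.03] w 85.6 q [ 0.41  0.46 -0.36  1.88  0.22  0.83 -0.36]
```

View pics/s31.png

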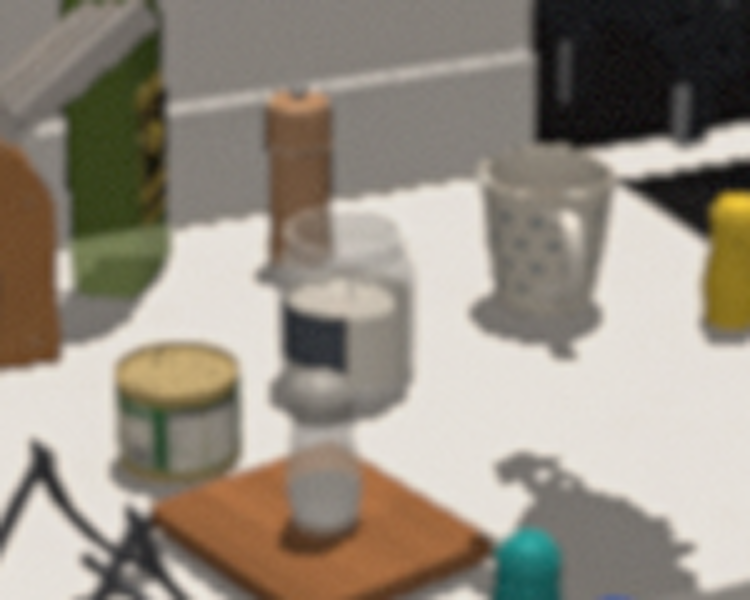

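View pics/t31.png

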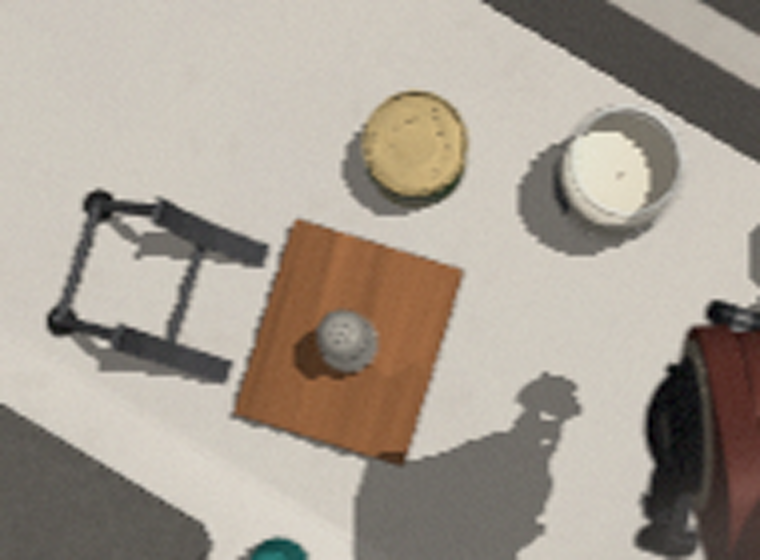

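The shaker stands upright on the board at top crop (347,341), against the board centre at (349,341). The tin, candle and mug look where they were. A quick numeric check, then hand-in.

Run:
```python
from h import *
import pickle
t0,s0=pickle.load(open("im0.pkl","rb")); t=cam("top")
q=lambda x,y:(170+(x+.5)/4-.5,120+(y+.5)/4-.5)
c=np.mean([plane(t,*q(*p),22) for p in ((298,219),(464,269),(234,415),(402,463))],0)
sh=plane(t,*q(347,341),105); print("board",c.round(1),"shaker",sh.round(1),"dist",np.linalg.norm((c-sh)[:2]).round(1))
for n,(x,y,w,h) in {"tin":(255,138,38,38),"candle":(300,140,45,45),"mug":(355,160,45,40)}.items():
    a=t0["color"][y:y+h,x:x+w]; r=cv2.matchTemplate(t["color"][y-8:y+h+8,x-8:x+w+8],a,cv2.TM_CCOEFF_NORMED); _,m,_,l=cv2.minMaxLoc(r); print(n,"shift px",l[0]-8,l[1]-8,round(m,3))
print(env.job_done())
```

```text
board [558.2 107.6  22. ] shaker [552.3 104.8 105. ] dist 6.5
tin shift px 0 0 0.998
candle shift px 0 0 0.999
mug shift px 0 0 0.965
the job is handed in; nothing more can be done
None
```

The job is done and handed in at about 35 s of the 72 s allowed. No verdict was reported, so what follows rests on my own checks.

- **Shaker off:** I set it upright on the worktop at about (440, -195) mm.
- **Board up the rest:** I pushed it square with the open fingers. It stayed leaning at roughly 55–58° after I let go.
- **Turning over:** I caged the upper edge between the fingers, pulled it past upright and swung one finger round the side. Then I lowered it slowly on the other finger until it lay on its feet.
- **Shaker back:** I stood it in the middle of the board and moved the arm clear.

**Last checks:**
- The shaker looked upright, with its axis about 6.5 mm from the board's centre (limit 35 mm).
- The tin, candle and mug showed no shift in the top view between the first and last pictures.
- One reading disagreed: before the shaker went on, three board corners triangulated to 16.5–17.5 mm high, where 22 mm was expected. The three agreed with each other, so the board looks level. I took the difference as picking and calibration error and did not check it further.

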